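# Clear a tested valve from the roll-top test bay

## Robot

A 6-joint arm with a two-finger parallel gripper is mounted at the origin on the work surface. World frame = base frame: x ahead of the robot, y to its left, z up, the work surface at z = 0. Lengths are in m, angles in rad, forces in N, time in s.
With the tool pointing down it reaches from about 0.375 to 0.9 m from the base axis. Payload 3.1 kg.
Tool frame: the origin (TCP) lies on the centre line of the jaws, within the pads' length; the fingertips stand 25 mm ahead of it and the grasp point (between the pads) lies 6 mm ahead of it (robot.nose_length is the y of the fingertips in the tool frame, in m); y points along the fingers, z is the direction in which the jaws open and shut, and the axes are right-handed (so a half turn about y gives the same grasp; the last joint's range is limited). The gripper opens to 87 mm and grips with 3 to 60 N. Pads are 19 mm wide; open, the fingers measure 117 mm over their backs; the gripper's body (75 mm by 190 mm) begins 51 mm behind the grasp point.
Start: joints at [-1.361, 0.527, 1.433, -0, 1.181, -0.178], TCP at [0.237, -0.578, 0.248] pointing down, gripper open.
Joint ranges: [-3.08, 3.08], [-0.75, 2.2], [0.22, 2.44], [-1.43, 4.57], [0, 2.65], [-2.85, 2.85]. Speed limits (rad/s): [2.79, 2.79, 3.14, 3.14, 3.14, 3.14].

## Interface

Orientations are given as a unit quaternion [x, y, z, w].
In Python, from rig import robot, eyes, ticket gives the robot as it stands.
- The arm moves only by the tool play_rows, never from a script. Its argument "series" is a list of rows, each a list of 7 numbers: the opening, from 0 (shut) to 1 (fully open), then the shift along the tool's x, y, z scaled (see below), then the turn, a rotation vector about the tool's x, y, z scaled (see below). In form: [[claw, dx, dy, dz, ax, ay, az], ...]. A call has 1 to 12 rows; each row shifts and turns the commanded pose from where the row before left it, along the tool's axes as they then stand; what a row does not reach is not made up. The controller multiplies each number of a shift by 100 mm and each number of a turn by 180 degrees. A row lasts 1/12 s, in which the tool goes at most 41.7 mm and 7.16 degrees, less where a joint would pass 70% of its speed; a pose out of reach is approached as far as the arm can. A call with a number of a shift or a turn outside -1 to 1 is refused whole. A call with a gripper value outside its range is refused whole. The fingers move at their own pace and stop on an object; "grip_force" is the grip in N (left out, the last holds). Time passes only in rows, so rows that do not move let the fingers close. It gives the time, the measured TCP pose, the force and the opening at its end, in the units of the state.
- robot.get_obs(): the state, without advancing time (a new reading comes with each control period).
- eyes.camera(name): name is "scene" or "top" or "wrist"; returns the picture (384x512x3 uint8, red, green, blue); there is no depth.
- eyes.camera_params(name): a dict with "K" (3x3 intrinsics, pixels), "D" ([k1, k2, p1, p2, k3] as OpenCV has them; the pictures are not rectified), "rvec" (rotation vector, rad) and "tvec" (3), from world to camera coordinates, as OpenCV has them. Camera axes: x right, y down, z forward; pixel columns grow to the right and rows downward; lengths in m; the calibration is good to about 2 mm. A picture is of the moment at which its call begins: read the wrist's pose just before it. camera_params takes no time and is no camera call; for the wrist camera it gives the pose at the moment of the call.
- ticket.hand_in(): hands the job in, once; it reports no verdict.
The state is a dict: "time": time; "q": joint angles; "joint_velocities": joint speeds; "joint_torque": joint torques, N m; "position": TCP position; "tool_rot": TCP orientation; "ft_force": force on the tool from outside, world axes, zero at the start; "moment": the same for the moment, N m; "grip_width": finger opening in m.
Only numpy, scipy, OpenCV 4.12 (cv2) and the standard library are available. Lean on these libraries where they do the work, as an engineer would, in place of code of your own. Each camera call takes 0.05 s, during which the arm holds its last target.

## Task

The valve in the roll-top test bay has finished its test. Raise the slatted shutter until it stays open by itself, pull the coupler's spring sleeve fully back to vent the air and let go so that it snaps forward again, then lift the valve out and set it down flat inside the grey tray - put it down, do not drop it - leaving the shutter open and the other things on the bench where they are.

Things in the scene. Friction and masses are not known exactly. Their poses are not given: they have to be found in the camera images.
- bay: Grey roll-top test bay, fixed to the bench, 400 mm deep (x), 364 wide (y), about 310 high. Origin on the bench surface, mid-width, 80 mm behind its front edge; +x points to its rear (away from the robot), z up. Half-round side cheeks with inner faces at y = -170 and +170 mm. Floor pad top at z = 13.5 mm, front sill up to z = 92 mm at x = -65 mm.
- track_axis (a point): Middle of the level axis (along bay y) of the bay's circular side tracks: 120 mm behind the bay's origin, 110 mm above the bench. Outer radius of the cheeks 200 mm. A fixed hood closes the rear upper quarter; with the shutter open, the front half of the bay is open from above and in front.
- shutter (a joint): Angle of the slatted shutter along its circular tracks (rad): 0 shut (start), 1.6 open stop. All slats (radius 185 mm, covering 94 degrees) and the bottom rail run together round the track axis. About 0.7 kg: 5 N up at the ledge lifts it. Let go below about 0.9 rad it falls shut; beyond about 1.1 rad its weight carries it slowly to the open stop, where it stays.
- ledge_mid (a point): Middle of the lifting ledge on the shutter's bottom rail: aluminium strip 220 mm long (bay y), 8 mm thick, standing out radially from 191 to 222 mm from the track axis; this point is at 204 mm, mid-thickness. When shut it sticks out level towards the robot, 110 mm above the bench, with free space below it in front of the sill. Its axes turn with the shutter.
- coupler: Fixed quick coupler in the bay's left or right half, axis level along the bay's x, 75 mm above its origin (on the floor pad). Own +x points to the rear, into its mounting block (from x = 54 mm, 100 mm high). A steel blanking plug, 14 mm diameter with a 20 mm end collar, stands out of the sleeve to x = -54 mm.
- sleeve_face (a point): Centre of the front face of the coupler's steel spring sleeve, on the coupler axis (12 mm in front of the coupler's origin at rest). Front flange 52 mm diameter, 8 mm thick; behind it the sleeve is 38 mm diameter, 30 mm long. The flange face stands proud all round the 14 mm plug and can be pushed there.
- sleeve (a joint): How far the sleeve is pulled back towards the rear, along the coupler's +x (m): 0 at rest, 0.018 at the stop. Spring: 8 N at rest, 14 N at the stop. Let go, it snaps forward by itself.
- valve_mid (a point): Centre (half-way up) of the valve lying in the other half of the bay from the coupler: aluminium block 74 x 44 x 50 mm (x, y, z) with black end caps making it 112 mm long in x (caps 38 mm wide); two 5 mm high brass ports on top. Grip it across the 44 mm width (own y). About 0.4 kg. Own z is up.
- tray: Grey open tray fixed to the bench beside the bay (left or right of it), 220 x 160 x 45 mm (x, y, z) outside, walls and floor 5 mm. Origin under its centre, on the bench.
- silencer: Loose brass silencer, 36 mm diameter, 62 mm high, standing in the rear of the bay; origin under its centre. Leave it.
- jar: Loose white jar, 72 mm diameter, 100 mm high, behind the tray; origin under its centre. Leave it.
- wrench: Loose wrench lying in front of the tray. Leave it.
- cylinder: Loose pneumatic cylinder, about 230 mm long, 56 mm high, on the left of the bench. Leave it.
- old_valve: Another valve of the same shape with grey end caps, lying on the right of the bench outside the bay; origin under its centre. Leave it.
- carton: Open cardboard carton of stock, 170 x 130 x 90 mm, on the left of the bench. Leave it.
- screwdriver: Loose screwdriver on the right of the bench. Leave it.

How it is judged:
By the outcome, as a careful person would: the job done as asked, in the order asked, and still so for the second after the job is handed in, with the robot touching nothing.
It also fails if it takes over 72 s, if anything falls off the work surface, if the arm or the gripper's body presses on something with over 40 N, if the wrist force passes 120 N, or if a joint passes its speed limit or range.

## Working session

There is one attempt and no reset: what is moved stays moved. The work goes in short steps, Python scripts to look and compute and a tool call to move; the robot and the scene stay as the last step left them, time stands still between calls to the robot, and variables do not carry over. Pictures are saved under pics/ and viewed, and the job is handed in when it is done.

Besides the shell and the picture viewer there is one more tool, called after "Emit:" as a command line: name --pt "numbers of a row" for each row, then --argument value for the rest. play_rows: Moves the arm, as the interface text tells. Its arguments: {"type":"object","properties":{"series":{"type":"array","items":{"type":"array","items":{"type":"number"}}},"grip_force":{"type":"number"}},"required":["series"]}

```bash
ls; mkdir -p pics; python3 - <<'E'
from rig import robot, eyes, ticket
import cv2
print(robot.get_obs(), robot.nose_length)
for n in ["scene","top","wrist"]:
    p=eyes.camera_params(n); print(n,p)
    cv2.imwrite(f"pics/{n}0.png",eyes.camera(n)[:,:,::-1])
E
```

```text
pics
{'time': 0.0, 'q': array([-1.36047345e+00,  5.28502747e-01,  1.43389207e+00, -1.58584824e-05,
        1.18135672e+00, -1.78541828e-01]), 'joint_velocities': array([-4.62084940e-04,  1.23631873e-04, -1.92205530e-05,  5.58582008e-04,
        1.31325210e-04,  7.12224710e-04]), 'joint_torque': array([-7.75077369e-04, -4.40044820e+01, -1.76592654e+01,  6.32943562e-02,
        5.84096066e-02, -1.72167606e-04]), 'position': array([ 0.23681929, -0.57767624,  0.24655234]), 'tool_rot': array([-0.13663916,  0.69454541, -0.6930192 ,  0.13660453]), 'ft_force': array([ 0.06581617, -0.24425828,  0.36834245]), 'moment': array([ 0.0454051 , -0.00871922, -0.01644561]), 'grip_width': 0.08687445856997207} 0.025
scene {'K': array([[499.13564824,   0.        , 255.9708282 ],
       [  0.        , 499.13564824, 198.20720205],
       [  0.        ,   0.        ,   1.        ]]), 'D': array([-0.22437012,  0.        ,  0.        ,  0.        ,  0.        ]), 'rvec': array([ 2.68001979,  0.88460741, -0.14877582]), 'tvec': array([-0.4474903 , -0.25860484,  2.07914126])}
top {'K': array([[423.90131604,   0.        , 256.43410894],
       [  0.        , 423.90131604, 191.22598344],
       [  0.        ,   0.        ,   1.        ]]), 'D': array([0.00204688, 0.        , 0.        , 0.        , 0.        ]), 'rvec': array([ 2.16379637, -2.21924367,  0.07072904]), 'tvec': array([0.01311144, 0.5506595 , 1.47746763])}
wrist {'K': array([[319.77599151,   0.        , 254.71623076],
       [  0.        , 319.77599151, 189.46124185],
       [  0.        ,   0.        ,   1.        ]]), 'D': array([-0.06177803,  0.        ,  0.        ,  0.        ,  0.        ]), 'rvec': array([-2.39588772,  1.60624926,  0.24456704]), 'tvec': array([-0.62475672, -0.0357169 ,  0.39251168])}
```

View pics/scene0.png

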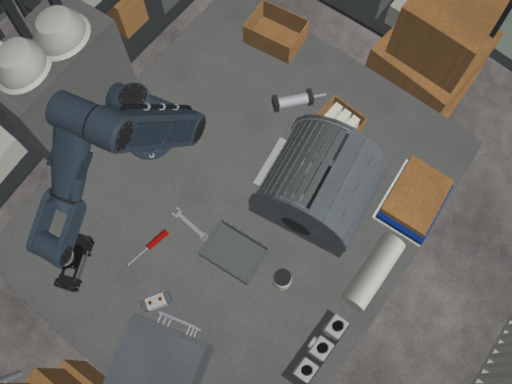

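View pics/top0.png

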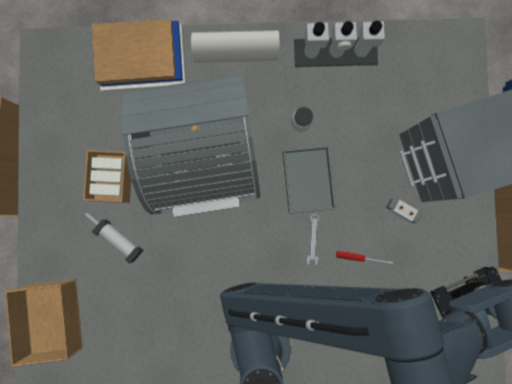

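View pics/wrist0.png

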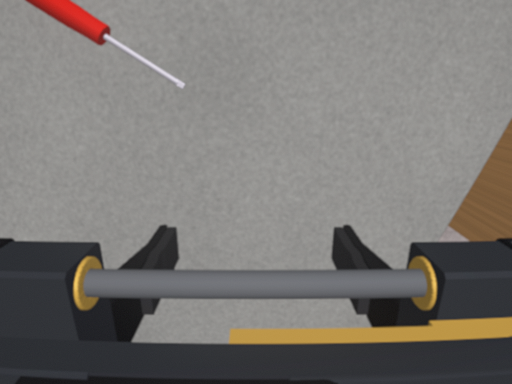

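The top view shows the bay at about (190,150), with its ledge at (173..239, 205), the tray at (308,180), the jar at (303,117) and the wrench at (313,240). I'll zoom in to measure.

```bash
cat > h.py <<'E'
from rig import robot, eyes, ticket
import cv2, numpy as np
from scipy.spatial.transform import Rotation as R
def cam(n):
    p=eyes.camera_params(n); return p
def pix2plane(n,px,z,p=None):
    p=p or cam(n)
    u=cv2.undistortPoints(np.array([px],float).reshape(-1,1,2),p["K"],p["D"]).reshape(-1,2)
    Rm=cv2.Rodrigues(p["rvec"])[0]; c=-Rm.T@p["tvec"]
    d=np.c_[u,np.ones(len(u))]@Rm
    return c+d*((z-c[2])/d[:,2])[:,None]
def proj(n,pts,p=None):
    p=p or cam(n)
    return cv2.projectPoints(np.array(pts,float).reshape(-1,1,3),p["rvec"],p["tvec"],p["K"],p["D"])[0].reshape(-1,2)
def crop(src,dst,x0,y0,x1,y1,s):
    im=cv2.imread(src)[y0:y1,x0:x1]; cv2.imwrite(dst,cv2.resize(im,None,fx=s,fy=s,interpolation=cv2.INTER_CUBIC))
E
python3 - <<'E'
from h import *
crop("pics/top0.png","pics/top0c.png",110,70,350,240,3.3)
crop("pics/scene0.png","pics/scene0c.png",190,100,390,290,3.1)
E
```

```text
(no output)
```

View pics/top0c.png

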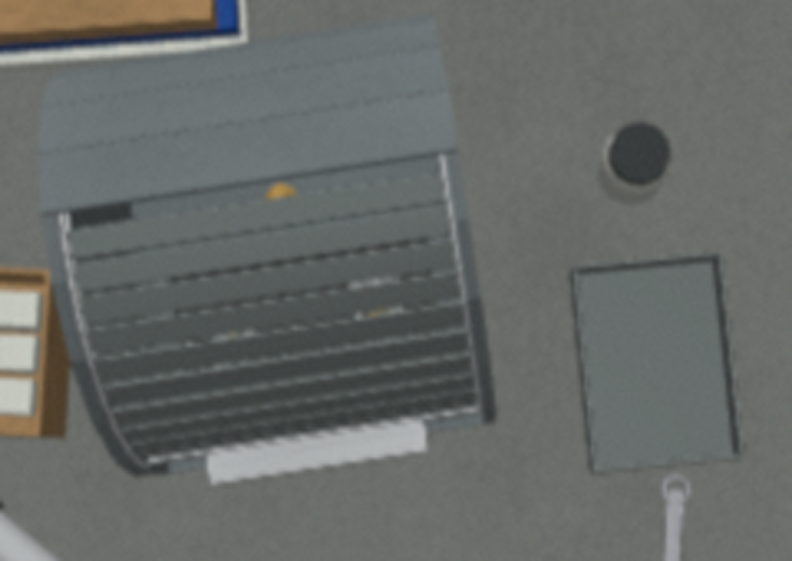

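View pics/scene0c.png

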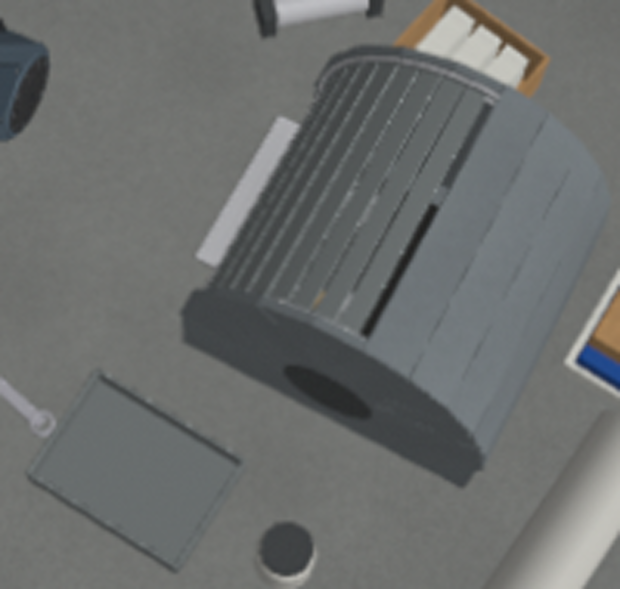

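```bash
python3 - <<'E'
from h import *
t=lambda a:[(110+x/3.3-0.35,70+y/3.3-0.35) for x,y in a]
s=lambda a:[(190+x/3.1-0.35,100+y/3.1-0.35) for x,y in a]
for z in(.114,.106):
    P=pix2plane("top",t([(211,484),(426,449)]),z); d=P[0]-P[1]; print(z,P,np.linalg.norm(d),np.arctan2(-d[0],d[1])) 
Q=pix2plane("scene",s([(278,117),(197,257),(212,265),(300,122)]),.114); print(Q,np.linalg.norm(Q[0]-Q[1]))
T=pix2plane("top",t([(573,270),(716,257),(738,455),(592,472)]),.045); print(T,T.mean(0))
Ts=pix2plane("scene",s([(98,373),(241,462),(177,570),(29,474)]),.045);print(Ts,Ts.mean(0))
for a,b in((0,1),(1,2),(2,3),(3,0)): print(np.linalg.norm(T[a]-T[b]),np.linalg.norm(Ts[a]-Ts[b]))
J=pix2plane("top",t([(639,154)]),.1);print(J)
for c in("top","scene"):
  p=cam(c);print(c,-cv2.Rodrigues(p["rvec"])[0].T@p["tvec"])
E
```

```text
0.114 [[0.46922579 0.27346697 0.114     ]
 [0.49860582 0.05893064 0.114     ]] 0.21653873779584115 0.13610000794724306
0.106 [[0.46928374 0.27500748 0.106     ]
 [0.49883232 0.05924037 0.106     ]] 0.21778100696811917 0.13610000794724292
[[0.46923257 0.27241039 0.114     ]
 [0.50013388 0.05908512 0.114     ]
 [0.52105759 0.06159766 0.114     ]
 [0.49565126 0.28334315 0.114     ]] 0.21555176513414254
[[ 0.68528357 -0.09763121  0.045     ]
 [ 0.69531977 -0.24889638  0.045     ]
 [ 0.4860313  -0.26449121  0.045     ]
 [ 0.472145   -0.11126098  0.045     ]] [ 0.58469491 -0.18056994  0.045     ]
[[ 0.47726275 -0.11626458  0.045     ]
 [ 0.68609006 -0.10198913  0.045     ]
 [ 0.702979   -0.25437214  0.045     ]
 [ 0.48816637 -0.26796807  0.045     ]] [ 0.58862454 -0.18514848  0.045     ]
0.1515977487509676 0.20931467710987908
0.20986868063453207 0.1533160695494565
0.15385815124170132 0.2152424598374065
0.21357392667800973 0.1520948346606976
[[ 0.79427814 -0.16457032  0.1       ]]
top [0.45912461 0.00494209 1.50847226]
scene [ 0.90941347 -0.47484885  1.88080784]
```

```bash
cat >> h.py <<'E'
def bayT(x,y,psi):
    M=np.eye(4);M[:3,:3]=R.from_euler('z',psi).as_matrix();M[:3,3]=[x,y,0];return M
def tf(M,P): return np.asarray(P,float)@M[:3,:3].T+M[:3,3]
def overlay(src,n,dst,lines,box,s):
    im=cv2.imread(src); x0,y0,x1,y1=box
    im=cv2.resize(im[y0:y1,x0:x1],None,fx=s,fy=s,interpolation=cv2.INTER_CUBIC)
    for L,c in lines:
        q=(proj(n,L)-[x0,y0]+.5)*s-.5
        cv2.polylines(im,[np.round(q*8).astype(np.int32).reshape(-1,1,2)],False,c,1,cv2.LINE_AA,3)
    cv2.imwrite(dst,im)
E
cat > ov.py <<'E'
from h import *
import sys
def lines(M):
    L=[];a=np.linspace(0,np.pi,40)
    for y in(-.182,-.17,.17,.182):
        pts=np.c_[.12-.2*np.cos(a),0*a+y,.11+.2*np.sin(a)]
        if abs(y)>.175: pts=np.r_[[[-.08,y,0]],pts,[[.32,y,0],[-.08,y,0]]]
        L.append((tf(M,pts),(0,255,0)))
    for z in(.114,.106):
        L.append((tf(M,[[-.071,-.11,z],[-.102,-.11,z],[-.102,.11,z],[-.071,.11,z]]),(0,0,255)))
    return L
def tray(M): 
    r=lambda z:tf(M,[[-.11,-.08,z],[.11,-.08,z],[.11,.08,z],[-.11,.08,z],[-.11,-.08,z]])
    return [(r(.045),(255,0,255)),(r(0),(255,255,0))]
if __name__=="__main__":
    M=bayT(.585,.180,.138);T=bayT(.5866,-.183,.07)
    overlay("pics/top0.png","top","pics/ov_t.png",lines(M)+tray(T),(110,70,350,240),3.3)
    overlay("pics/scene0.png","scene","pics/ov_s.png",lines(M)+tray(T),(190,100,390,290),3.1)
E
python3 ov.py
```

```text
(no output)
```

View pics/ov_t.png

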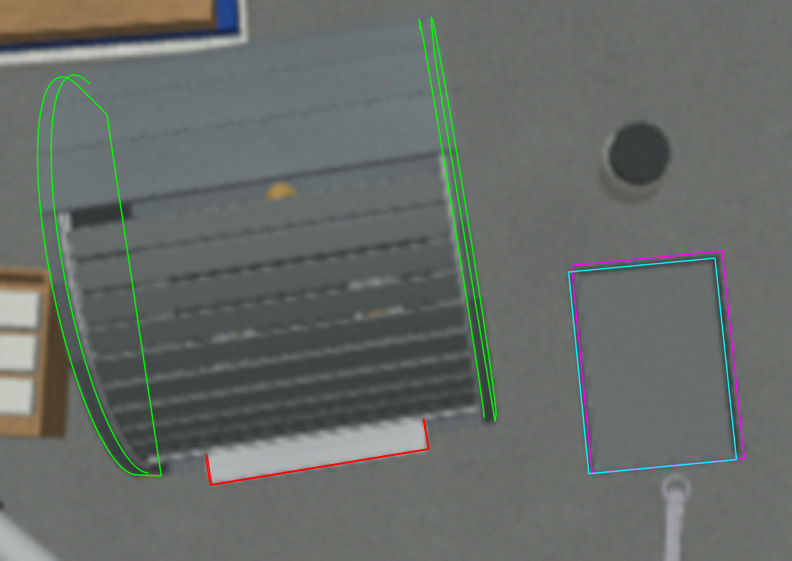

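View pics/ov_s.png

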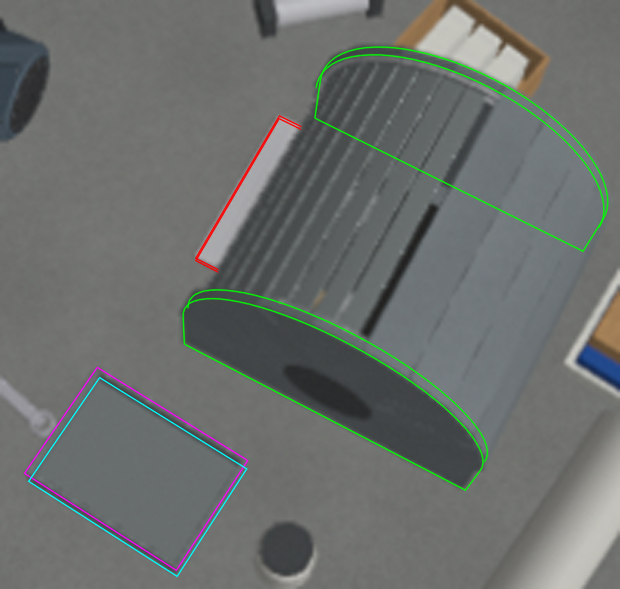

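The overlay puts the bay at (0.585, 0.180) with yaw 0.138 and the tray at (0.587, -0.183) with yaw 0.07. Both outlines match the pictures in both cameras. Next I'll check what the robot object offers.

```bash
python3 - <<'E'
from h import *
print([a for a in dir(robot) if a[0]!='_'],[a for a in dir(eyes) if a[0]!='_'])
o=robot.get_obs(); print(R.from_quat(o["tool_rot"]).as_matrix().round(3))
p=cam("wrist");Rm=cv2.Rodrigues(p["rvec"])[0];c=-Rm.T@p["tvec"]
Rt=R.from_quat(o["tool_rot"]).as_matrix()
print("cam in tool",Rt.T@(c-o["position"]), Rt.T@Rm.T)
E
```

```text
['Unreachable', 'get_obs', 'nose_length'] ['camera', 'camera_params']
[[-0.925 -0.     0.379]
 [-0.379  0.002 -0.925]
 [-0.    -1.    -0.002]]
cam in tool [-0.08165918 -0.13755705  0.00092411] [[-4.77023662e-04  9.55552812e-01  2.94819600e-01]
 [ 2.33182365e-04 -2.94819519e-01  9.55552927e-01]
 [ 9.99999859e-01  5.24568088e-04 -8.21821772e-05]]
```

```bash
cat >> h.py <<'E'
import json
def Rtool(az,pitch,zleft=True):
    """pitch below horizontal, heading az"""
    u=np.array([np.cos(az),np.sin(az),0]);y=np.cos(pitch)*u-np.sin(pitch)*np.array([0,0,1])
    z=np.array([-u[1],u[0],0])*(1 if zleft else -1)
    return np.c_[np.cross(y,z),y,z]
def getcmd():
    d=json.load(open("cmd.json"));return np.array(d["p"]),np.array(d["R"])
def setcmd(p,Rm): json.dump({"p":list(map(float,p)),"R":np.asarray(Rm).tolist()},open("cmd.json","w"))
def syncmeas():
    o=robot.get_obs();setcmd(o["position"],R.from_quat(o["tool_rot"]).as_matrix())
def apply(rows):
    p,Rm=getcmd()
    for r in rows:
        p=p+Rm@(np.array(r[1:4])*.1); Rm=Rm@R.from_rotvec(np.array(r[4:])*np.pi).as_matrix()
    setcmd(p,Rm)
def plan(wps,claw,vmax=.038,wmax=6.8,nd=2,rd=3,start=None):
    """wps: list of (p,R) ; prints rows; final residual"""
    p,Rm=start or getcmd(); rows=[]
    for P,Q in wps:
        P=np.array(P);n=int(np.ceil(max(np.linalg.norm(P-p)/vmax,np.degrees(R.from_matrix(Rm.T@Q).magnitude())/wmax,1)))
        p0,R0=p.copy(),Rm.copy();dv=R.from_matrix(R0.T@Q).as_rotvec()
        for k in range(1,n+1):
            tp=p0+(P-p0)*k/n; tR=R0@R.from_rotvec(dv*k/n).as_matrix()
            a=np.round(Rm.T@(tp-p)*10,nd); b=np.round(R.from_matrix(Rm.T@tR).as_rotvec()/np.pi,rd)
            a=a+0.;b=b+0.
            rows.append([claw,*a.tolist(),*b.tolist()])
            p=p+Rm@(a*.1); Rm=Rm@R.from_rotvec(b*np.pi).as_matrix()
    for i in range(0,len(rows),12): print("[%s]"%",".join("["+",".join("%g"%v for v in r)+"]" for r in rows[i:i+12]))
    print("n",len(rows),"end",p.round(4),"y",Rm[:,1].round(3))
    json.dump(rows,open("rows.json","w")); return rows
def done():
    apply(json.load(open("rows.json")));p,Rm=getcmd();o=robot.get_obs();M=R.from_quat(o["tool_rot"]).as_matrix()
    print("t",round(o["time"],2),"cmd",p.round(4),"meas",o["position"].round(4),"roterr deg",np.degrees(R.from_matrix(Rm.T@M).as_rotvec()).round(2),"F",o["ft_force"].round(1),"q",o["q"].round(3),"w",round(o["grip_width"],4))
E
python3 - <<'E'
from h import *
o=robot.get_obs()
p=np.array([.237,-.578,.248]);M=R.from_quat(o["tool_rot"]).as_matrix()
setcmd(p,M)
def rz(a):return R.from_euler('z',a).as_matrix()@M
plan([([.42,-.30,.28],rz(1.0)),([.46,-.05,.28],rz(2.0)),([.40,.13,.28],Rtool(.2,np.pi/2))],0)
E
```

```text
[[0,-0.31,-0.04,-0.21,0,-0.035,0],[0,-0.32,-0.03,-0.17,0,-0.036,0],[0,-0.35,-0.04,-0.14,0,-0.035,0],[0,-0.35,-0.03,-0.1,0,-0.035,0],[0,-0.37,-0.04,-0.05,0,-0.036,0],[0,-0.37,-0.03,-0.02,0,-0.035,0],[0,-0.37,-0.04,0.02,0,-0.036,0],[0,-0.36,-0.03,0.07,0,-0.035,0],[0,-0.36,-0.04,0.1,0,-0.035,0],[0,-0.28,0,-0.01,0,-0.035,0],[0,-0.28,0,0.03,0,-0.036,0],[0,-0.28,0,0.05,0,-0.035,0]]
[[0,-0.26,0,0.09,0,-0.036,0],[0,-0.26,0,0.11,0,-0.035,0],[0,-0.24,0.01,0.15,-0.001,-0.035,0],[0,-0.22,0,0.16,0,-0.036,0],[0,-0.21,0,0.2,0,-0.035,-0.001],[0,-0.18,0,0.21,0,-0.036,0],[0,-0.19,0,0.1,0,-0.034,0],[0,-0.17,0,0.12,0,-0.033,0],[0,-0.16,0,0.14,0,-0.034,0],[0,-0.14,0,0.15,0,-0.034,0],[0,-0.13,0,0.17,0,-0.033,0],[0,-0.11,0,0.18,0,-0.034,0]]
[[0,-0.09,-0.01,0.19,0.001,-0.034,0],[0,-0.07,0,0.2,0,-0.033,0],[0,-0.05,0,0.21,0,-0.034,0]]
n 27 end [0.3996 0.1304 0.2804] y [-0.001  0.001 -1.   ]
```

Emit:
play_rows --pt "0 -0.31 -0.04 -0.21 0 -0.035 0" --pt "0 -0.32 -0.03 -0.17 0 -0.036 0" --pt "0 -0.35 -0.04 -0.14 0 -0.035 0" --pt "0 -0.35 -0.03 -0.1 0 -0.035 0" --pt "0 -0.37 -0.04 -0.05 0 -0.036 0" --pt "0 -0.37 -0.03 -0.02 0 -0.035 0" --pt "0 -0.37 -0.04 0.02 0 -0.036 0" --pt "0 -0.36 -0.03 0.07 0 -0.035 0" --pt "0 -0.36 -0.04 0.1 0 -0.035 0" --pt "0 -0.28 0 -0.01 0 -0.035 0" --pt "0 -0.28 0 0.03 0 -0.036 0" --pt "0 -0.28 0 0.05 0 -0.035 0"

```text
time: 1.15
position: [0.4331, -0.2145, 0.2795]
tool_rot: [-0.537, 0.46, -0.459, 0.537]
ft_force: [0.1, -0.7, 0.3]
grip_width: 0.0149
```

Emit:
play_rows --pt "0 -0.26 0 0.09 0 -0.036 0" --pt "0 -0.26 0 0.11 0 -0.035 0" --pt "0 -0.24 0.01 0.15 -0.001 -0.035 0" --pt "0 -0.22 0 0.16 0 -0.036 0" --pt "0 -0.21 0 0.2 0 -0.035 -0.001" --pt "0 -0.18 0 0.21 0 -0.036 0" --pt "0 -0.19 0 0.1 0 -0.034 0" --pt "0 -0.17 0 0.12 0 -0.033 0" --pt "0 -0.16 0 0.14 0 -0.034 0" --pt "0 -0.14 0 0.15 0 -0.034 0" --pt "0 -0.13 0 0.17 0 -0.033 0" --pt "0 -0.11 0 0.18 0 -0.034 0"

```text
time: 2.15
position: [0.4193, 0.0707, 0.2778]
tool_rot: [0.707, -0.04, 0.039, -0.705]
ft_force: [1.3, 0.6, -0.1]
grip_width: 0.0003
```

Emit:
play_rows --pt "0 -0.09 -0.01 0.19 0.001 -0.034 0" --pt "0 -0.07 0 0.2 0 -0.033 0" --pt "0 -0.05 0 0.21 0 -0.034 0"

```text
time: 2.4
position: [0.3989, 0.131, 0.2788]
tool_rot: [0.704, 0.072, -0.073, -0.703]
ft_force: [-0.1, -0.7, -0.0]
grip_width: 0.0003
```

```bash
python3 - <<'E'
from h import *
done()
E
```

```text
t 2.4 cmd [0.3996 0.1304 0.2804] meas [0.3989 0.131  0.2788] roterr deg [-0.09 -0.28  0.01] F [-0.1 -0.7 -0. ] q [ 5.000e-02  2.040e-01  1.877e+00 -1.000e-03  1.062e+00 -1.726e+00] w 0.0003
```

```bash
cat >> h.py <<'E'
BAY=bayT(.585,.180,.138)
def tipwp(xb,yb,zb,pitch,az=.2):
    Q=Rtool(az,np.radians(pitch)); T=tf(BAY,[xb,yb,zb]); return (T-.025*Q[:,1],Q)
E
python3 - <<'E'
from h import *
plan([tipwp(-.125,.06,.20,65),tipwp(-.125,.06,.12,65)],0)
E
```

```text
[[0,0.15,0.14,0.2,0,0,-0.035],[0,0.13,0.16,0.2,0,0,-0.035],[0,0.12,0.18,0.19,0,0,-0.034],[0,0.09,0.18,0.2,0,0,-0.035],[0,-0.11,0.24,0,0,0,0],[0,-0.11,0.25,0,0,0,0],[0,-0.11,0.24,0,0,0,0]]
n 7 end [0.4431 0.22   0.1428] y [ 0.413  0.085 -0.907]
```

Emit:
play_rows --pt "0 0.15 0.14 0.2 0 0 -0.035" --pt "0 0.13 0.16 0.2 0 0 -0.035" --pt "0 0.12 0.18 0.19 0 0 -0.034" --pt "0 0.09 0.18 0.2 0 0 -0.035" --pt "0 -0.11 0.24 0 0 0 0" --pt "0 -0.11 0.25 0 0 0 0" --pt "0 -0.11 0.24 0 0 0 0"

```text
time: 2.98
position: [0.4411, 0.2175, 0.1415]
tool_rot: [-0.673, -0.218, -0.079, 0.702]
ft_force: [0.3, -0.6, -1.0]
grip_width: 0.0003
```

```bash
python3 - <<'E'
from h import *
done()
E
```

```text
t 2.98 cmd [0.4431 0.22   0.1428] meas [0.4411 0.2175 0.1415] roterr deg [-0.1  -0.09  0.56] F [ 0.3 -0.6 -1. ] q [ 0.241  0.484  2.15  -0.207  0.084 -1.329] w 0.0003
```

```bash
cat > kin.py <<'E'
from h import *
from scipy.optimize import least_squares
D=[([-1.36047345,.528502747,1.43389207,-1.585e-5,1.18135672,-.178541828],[.23681929,-.57767624,.24655234],[-0.13663916,0.69454541,-0.6930192,0.13660453]),
([.05,.204,1.877,-.001,1.062,-1.726],[.3989,.131,.2788],[.704,.072,-.073,-.703]),
([.241,.484,2.15,-.207,.084,-1.329],[.4411,.2175,.1415],[-.673,-.218,-.079,.702])]
rot=lambda ax,a:R.from_euler(ax,a).as_matrix()
C=np.array([[0,0,1.],[-1,0,0],[0,-1,0]]).T  # placeholder, replaced below
def fk0(q,P):
    h,a1,a2,a3,t,d=P; c=np.array
    R1=rot('z',q[0]);R2=R1@rot('y',q[1]);R3=R2@rot('y',q[2]);R4=R3@rot('z',q[3]);R5=R4@rot('y',q[4]);R6=R5@rot('z',q[5])
    w=c([0,0,h])+R1@c([a1,d,0])+R2@c([0,0,a2])+R3@c([0,0,a3])
    return w+R6@c([0,0,t]),R6,w
def fit():
    f=lambda P:np.concatenate([fk0(q,P)[0]-p for q,p,_ in D]+[[(P[1])*.05]])
    return least_squares(f,[.16,0,.64,.31,.35,.11])
s=fit();P=s.x
Cs=[fk0(q,P)[1].T@R.from_quat(o).as_matrix() for q,_,o in D]
C=np.round(Cs[0])
def fk(q): p,R6,w=fk0(q,P);return p,R6@C
lo=np.array([-3.08,-.75,.22,-1.43,0,-2.85]);hi=np.array([3.08,2.2,2.44,4.57,2.65,2.85])
def ik(p,Q,q0):
    def f(q):
        a,b=fk(q);return np.r_[(a-p)*10,R.from_matrix(b.T@Q).as_rotvec()]
    r=least_squares(f,np.clip(q0,lo+1e-3,hi-1e-3),bounds=(lo,hi));return r.x,np.linalg.norm(r.fun)
if __name__=="__main__":
    print(P.round(4),s.fun.round(4)); [print(c.round(2)) for c in Cs]
E
python3 kin.py
```

```text
[-0.2179  0.0748  0.6306  0.2353 -0.0036  0.1093] [-0.0026  0.0036 -0.006   0.0031 -0.0015  0.0096  0.0001  0.0035 -0.0035
  0.0037]
[[-0.  0. -1.]
 [-1. -0.  0.]
 [-0.  1.  0.]]
[[ 0.  0. -1.]
 [-1.  0. -0.]
 [ 0.  1.  0.]]
[[ 0.  0. -1.]
 [-1.  0. -0.]
 [ 0.  1.  0.]]
```

```bash
python3 - <<'E'
from h import *
p,Q=tipwp(-.14,.03,.26,80); Z=Rtool(.2,np.radians(80),False)
H=Q@R.from_euler('y',1.57).as_matrix()
plan([(p,Q),(p,H),(p,Z)],0)
E
```

```text
[[0,0.12,-0.33,-0.07,0,0,0.021],[0,0.11,-0.34,-0.07,0,0,0.021],[0,0.08,-0.35,-0.07,0,0,0.02],[0,0.05,-0.35,-0.08,0,0,0.021],[0,0,0,0,0,0.036,0],[0,0,0,0,0,0.035,0],[0,0,0,0,0,0.036,0],[0,0,0,0,0,0.036,0],[0,0,0,0,0,0.035,0],[0,0,0,0,0,0.036,0],[0,0,0,0,0,0.036,0],[0,0,0,0,0,0.036,0]]
[[0,0,0,0,0,0.035,0],[0,0,0,0,0,0.036,0],[0,0,0,0,0,0.036,0],[0,0,0,0,0,0.035,0],[0,0,0,0,0,0.036,0],[0,0,0,0,0,0.036,0],[0,0,0,0,0,0.036,0],[0,0,0,0,0,0.035,0],[0,0,0,0,0,0.036,0],[0,0,0,0,0,0.036,0],[0,0,0,0,0,0.036,0],[0,0,0,0,0,0.035,0]]
[[0,0,0,0,0,0.036,0],[0,0,0,0,0,0.036,0],[0,0,0,0,0,0.035,0],[0,0,0,0,0,0.036,0],[0,0,0,0,0,0.036,0],[0,0,0,0,0,0.036,0],[0,0,0,0,0,0.035,0],[0,0,0,0,0,0.036,0]]
n 32 end [0.4377 0.1891 0.2844] y [ 0.17   0.036 -0.985]
```

Emit:
play_rows --pt "0 0.12 -0.33 -0.07 0 0 0.021" --pt "0 0.11 -0.34 -0.07 0 0 0.021" --pt "0 0.08 -0.35 -0.07 0 0 0.02" --pt "0 0.05 -0.35 -0.08 0 0 0.021" --pt "0 0 0 0 0 0.036 0" --pt "0 0 0 0 0 0.035 0" --pt "0 0 0 0 0 0.036 0" --pt "0 0 0 0 0 0.036 0" --pt "0 0 0 0 0 0.035 0" --pt "0 0 0 0 0 0.036 0" --pt "0 0 0 0 0 0.036 0" --pt "0 0 0 0 0 0.036 0"

```text
time: 3.98
position: [0.4369, 0.1883, 0.267]
tool_rot: [-0.627, 0.184, -0.303, 0.693]
ft_force: [-0.3, -0.7, -0.3]
grip_width: 0.0004
```

Emit:
play_rows --pt "0 0 0 0 0 0.035 0" --pt "0 0 0 0 0 0.036 0" --pt "0 0 0 0 0 0.036 0" --pt "0 0 0 0 0 0.035 0" --pt "0 0 0 0 0 0.036 0" --pt "0 0 0 0 0 0.036 0" --pt "0 0 0 0 0 0.036 0" --pt "0 0 0 0 0 0.035 0" --pt "0 0 0 0 0 0.036 0" --pt "0 0 0 0 0 0.036 0" --pt "0 0 0 0 0 0.036 0" --pt "0 0 0 0 0 0.035 0"

```text
time: 4.98
position: [0.4369, 0.1883, 0.267]
tool_rot: [0.302, -0.576, 0.628, -0.428]
ft_force: [0.7, -0.5, 0.3]
grip_width: 0.0005
```

Emit:
play_rows --pt "0 0 0 0 0 0.036 0" --pt "0 0 0 0 0 0.036 0" --pt "0 0 0 0 0 0.035 0" --pt "0 0 0 0 0 0.036 0" --pt "0 0 0 0 0 0.036 0" --pt "0 0 0 0 0 0.036 0" --pt "0 0 0 0 0 0.035 0" --pt "0 0 0 0 0 0.036 0"

```text
time: 5.65
position: [0.437, 0.1883, 0.267]
tool_rot: [0.001, 0.705, -0.697, 0.135]
ft_force: [-0.2, -0.7, -0.9]
grip_width: 0.0002
```

```bash
python3 - <<'E'
from h import *
done()
o=robot.get_obs();print(repr((o["q"].round(4).tolist(),o["position"].round(4).tolist(),o["tool_rot"].round(4).tolist())))
# next: sideways tilt: heading 0.2+90deg (left), tilt; tool z kept
p,Q=getcmd()
u=np.array([np.cos(.2),np.sin(.2),0]);l=np.array([-u[1],u[0],0])
# rotate about world axis u so that tool y tips to left by 30 deg (from down toward left: rotation about u by +)
Q2=R.from_rotvec(u*np.radians(30)).as_matrix()@Rtool(.2,np.pi/2,False)
print("y",Q2[:,1].round(2))
plan([(p,Q2)],0)
E
```

```text
t 5.65 cmd [0.4377 0.1891 0.2844] meas [0.437  0.1883 0.267 ] roterr deg [0.56 0.46 1.01] F [-0.2 -0.7 -0.9] q [ 0.174  0.235  1.892 -0.005  0.821  1.556] w 0.0002
([0.1737, 0.2349, 1.8924, -0.0049, 0.8215, 1.5561], [0.437, 0.1883, 0.267], [0.0007, 0.7046, -0.6966, 0.1352])
y [-0.1   0.49 -0.87]
[[0,0,0,0,-0.033,0.003,-0.011],[0,0,0,0,-0.033,0.003,-0.011],[0,0,0,0,-0.034,0.003,-0.011],[0,0,0,0,-0.033,0.003,-0.011],[0,0,0,0,-0.033,0.003,-0.011]]
n 5 end [0.4377 0.1891 0.2844] y [-0.101  0.49  -0.866]
```

Emit:
play_rows --pt "0 0 0 0 -0.033 0.003 -0.011" --pt "0 0 0 0 -0.033 0.003 -0.011" --pt "0 0 0 0 -0.034 0.003 -0.011" --pt "0 0 0 0 -0.033 0.003 -0.011" --pt "0 0 0 0 -0.033 0.003 -0.011"

```text
time: 6.07
position: [0.4377, 0.1883, 0.268]
tool_rot: [-0.08, 0.861, -0.498, 0.056]
ft_force: [0.5, 0.2, -0.4]
grip_width: 0.0004
```

```bash
python3 - <<'E'
from h import *
o=robot.get_obs();print(repr((o["q"].round(4).tolist(),o["position"].round(4).tolist(),o["tool_rot"].round(4).tolist())))
import re
s=open("kin.py").read()
s=s.replace(",[-.673,-.218,-.079,.702])]",",[-.673,-.218,-.079,.702]),([0.1737, 0.2349, 1.8924, -0.0049, 0.8215, 1.5561], [0.437, 0.1883, 0.267], [0.0007, 0.7046, -0.6966, 0.1352]),%r]"%((o["q"].tolist(),o["position"].tolist(),o["tool_rot"].tolist()),))
s=s.replace("h,a1,a2,a3,t,d=P","h,a1,a2,a3,t,d,e=P").replace("R3@c([0,0,a3])","R3@c([e,0,a3])").replace(".35,.11]",".35,.11,0]").replace("[[(P[1])*.05]]","[[P[1]*.02]]")
open("kin.py","w").write(s)
E
python3 kin.py
```

```text
([-0.1321, 0.3365, 1.8441, 0.5388, 1.1835, 0.9745], [0.4377, 0.1883, 0.268], [-0.0801, 0.8613, -0.4985, 0.0564])
[2.741e-01 2.000e-04 5.879e-01 3.915e-01 2.806e-01 1.110e-01 1.139e-01] [-0.     -0.      0.     -0.0001 -0.0002 -0.0001 -0.0001  0.0002 -0.
  0.      0.      0.      0.0001  0.      0.      0.    ]
[[-0.  0. -1.]
 [-1. -0.  0.]
 [-0.  1.  0.]]
[[ 0.  0. -1.]
 [-1.  0. -0.]
 [ 0.  1.  0.]]
[[ 0.  0. -1.]
 [-1.  0. -0.]
 [ 0.  1.  0.]]
[[-0. -0. -1.]
 [-1. -0.  0.]
 [-0.  1. -0.]]
[[-0. -0. -1.]
 [-1.  0.  0.]
 [ 0.  1.  0.]]
```

The kinematic model now fits to about 0.2 mm. I'll use it to check which lifting poses are reachable.

```bash
python3 - <<'E'
from kin import *
def T(th,p,s):
    d=np.array([np.cos(p),-np.sin(p)]);n=np.array([np.sin(p),np.cos(p)])
    out=np.array([-np.cos(th),np.sin(th)]);tan=np.array([np.sin(th),np.cos(th)])
    return np.array([.12,.11])+.222*out-.004*tan-.0095*n+s*d
seeds=[[.2,.3,2.1,q4,.5,q6] for q4 in(0,1.5,3.1) for q6 in(-1.5,0,1.5)]
for yb in(.0,.06):
  for az in(.138,.35):
   for zl in(True,False):
    for pd in(30,40,50,60,70):
      out=[]
      for th in(0,.4,.8,1.2):
        p=np.radians(pd); Q=Rtool(az,p,zl); t=T(th,p,.022); tp=tf(BAY,[t[0],yb,t[1]])-.025*Q[:,1]
        best=min((ik(tp,Q,s) for s in seeds),key=lambda r:r[1])
        out.append(("%.3f"%best[1], best[0].round(2).tolist()) if th in(0,) else "%.3f"%best[1])
      print(yb,az,zl,pd,out)
E
```

```text
0.0 0.138 True 30 [('0.112', [0.17, 0.98, 2.44, 3.24, 1.26, 1.56]), '0.017', '0.000', '0.000']
0.0 0.138 True 40 [('0.000', [0.09, 0.89, 2.43, 3.1, 1.05, 1.56]), '0.000', '0.000', '0.000']
0.0 0.138 True 50 [('0.000', [0.1, 0.72, 2.33, 3.09, 0.61, 1.58]), '0.000', '0.000', '0.000']
0.0 0.138 True 60 [('0.000', [0.1, 0.61, 2.22, 3.05, 0.22, 1.62]), '0.000', '0.000', '0.000']
0.0 0.138 True 70 [('0.000', [0.1, 0.57, 2.1, 0.09, 0.12, -1.69]), '0.000', '0.000', '0.000']
0.0 0.138 False 30 [('0.112', [0.17, 0.98, 2.44, 3.24, 1.26, -1.58]), '0.017', '0.000', '0.000']
0.0 0.138 False 40 [('0.000', [0.09, 0.89, 2.43, 3.1, 1.05, -1.58]), '0.000', '0.000', '0.000']
0.0 0.138 False 50 [('0.000', [0.1, 0.72, 2.33, 3.09, 0.61, -1.56]), '0.000', '0.000', '0.000']
0.0 0.138 False 60 [('0.000', [0.1, 0.61, 2.22, 3.05, 0.22, -1.52]), '0.000', '0.000', '0.000']
0.0 0.138 False 70 [('0.000', [0.1, 0.57, 2.1, 0.09, 0.12, 1.45]), '0.000', '0.000', '0.000']
0.0 0.35 True 30 [('0.173', [-0.1, 0.92, 2.44, 2.72, 1.09, 1.47]), '0.054', '0.000', '0.000']
0.0 0.35 True 40 [('0.025', [-0.08, 0.87, 2.44, 2.76, 1.
[... 2022 characters left out ...]
1]), '0.000', '0.000', '0.000']
0.06 0.35 True 60 [('0.000', [0.18, 0.62, 2.19, 2.7, 0.2, 1.85]), '0.000', '0.000', '0.000']
0.06 0.35 True 70 [('0.000', [0.2, 0.57, 2.07, 0.33, 0.16, -2.04]), '0.000', '0.000', '0.000']
0.06 0.35 False 30 [('0.085', [0.15, 0.99, 2.44, 2.99, 1.26, -1.64]), '0.000', '0.000', '0.000']
0.06 0.35 False 40 [('0.000', [0.13, 0.87, 2.41, 2.94, 1.01, -1.61]), '0.000', '0.000', '0.000']
0.06 0.35 False 50 [('0.000', [0.16, 0.71, 2.31, 2.91, 0.58, -1.53]), '0.000', '0.000', '0.000']
0.06 0.35 False 60 [('0.000', [0.18, 0.62, 2.19, 2.7, 0.2, -1.29]), '0.000', '0.000', '0.000']
0.06 0.35 False 70 [('0.000', [0.2, 0.57, 2.07, 0.33, 0.16, 1.11]), '0.000', '0.000', '0.000']
```

```bash
python3 - <<'E'
from kin import *
o=robot.get_obs();q0=o["q"]
p,Q=tipwp(-.135,.06,.12,45,.17)
Q=Rtool(.17,np.radians(45),False); p=tf(BAY,[-.135,.06,.12])-.025*Q[:,1]
for zz in(.12,.09,.07):
    pp=tf(BAY,[-.135,.06,zz])-.025*Q[:,1]
    print(zz,ik(pp,Q,[.28,.75,2.3,3.2,.7,-1.6]))
qt,_=ik(p,Q,[.28,.75,2.3,3.2,.7,-1.6])
qm=q0+(qt-q0)*.5
iB=np.linalg.inv(BAY)
for k in np.linspace(0,1,11):
    a,b=fk(q0+(qt-q0)*k); tip=a+.025*b[:,1]
    print(k,tf(iB,tip).round(3),b[:,1].round(2),"body",tf(iB,a-.045*b[:,1]).round(3))
E
```

```text
0.12 (array([ 0.28946217,  0.67658306,  2.41746319,  3.26714712,  0.73820775,
       -1.57921347]), np.float64(5.757193900500767e-13))
0.09 (array([ 0.28946217,  0.79254663,  2.43143734,  3.25233191,  0.8672457 ,
       -1.55793367]), np.float64(4.2633335178839416e-10))
0.07 (array([ 0.28946217,  0.86840151,  2.43588187,  3.24559934,  0.94708362,
       -1.54701264]), np.float64(2.2210297365220264e-10))
0.0 [-0.145  0.041  0.246] [-0.08  0.49 -0.87] body [-0.144  0.006  0.307]
0.1 [-0.131  0.113  0.254] [-0.02  0.66 -0.75] body [-0.136  0.067  0.306]
0.2 [-0.114  0.167  0.267] [ 0.06  0.78 -0.62] body [-0.125  0.113  0.31 ]
0.30000000000000004 [-0.093  0.202  0.278] [ 0.18  0.85 -0.5 ] body [-0.114  0.145  0.313]
0.4 [-0.072  0.218  0.283] [ 0.31  0.85 -0.42] body [-0.102  0.162  0.312]
0.5 [-0.054  0.218  0.277] [ 0.45  0.81 -0.37] body [-0.093  0.166  0.303]
0.6000000000000001 [-0.043  0.203  0.259] [ 0.57  0.73 -0.38] body [-0.089  0.158  0.285]
0.7000000000000001 [-0.043  0.177  0.231] [ 0.67  0.61 -0.42] body [-0.095  0.141  0.26 ]
0.8 [-0.057  0.142  0.195] [ 0.73  0.46 -0.51] body [-0.112  0.117  0.23 ]
0.9 [-0.088  0.102  0.156] [ 0.74  0.29 -0.61] body [-0.142  0.089  0.199]
1.0 [-0.135  0.06   0.12 ] [ 0.7   0.12 -0.71] body [-0.184  0.058  0.169]
```

```bash
cat >> kin.py <<'E'
def check(rows,q0,pr=True):
    """sim rows from cmd pose; returns joint path; prints max joint step fraction"""
    p,Rm=getcmd(); q=np.array(q0);qs=[q]
    lim=np.array([2.79,2.79,3.14,3.14,3.14,3.14])*.7/12
    worst=0;err=0
    for r in rows:
        p=p+Rm@(np.array(r[1:4])*.1); Rm=Rm@R.from_rotvec(np.array(r[4:])*np.pi).as_matrix()
        qn,e=ik(p,Rm,q); f=np.abs(qn-q)/lim; 
        if f.max()>worst: worst=f.max();wi=len(qs)
        err=max(err,e);q=qn;qs.append(q)
    print("max step frac %.2f at row %d, ik err %.4f, end q"%(worst,wi,err),q.round(2),"min margins",(np.array(qs)-lo).min(0).round(2),(hi-np.array(qs)).min(0).round(2))
    return np.array(qs)
E
python3 - <<'E'
from kin import *
syncmeas(); o=robot.get_obs();q0=o["q"];p0=o["position"]
PD=52;Q=Rtool(.17,np.radians(PD),False); tipz=.12
p=tf(BAY,[-.135,.06,tipz])-.025*Q[:,1]
qt,e=ik(p,Q,[.28,.75,2.3,3.2,.7,-1.6]);print(qt.round(3),e)
wps=[];N=30
for k in range(1,N+1):
    f=k/N; a,b=fk(q0+(qt-q0)*f)
    g=max(0,(f-.5)/.5); back=tf(BAY,[-.185,.02,.27])
    f2=min(1,f/.5)
    pos=(p0+(back-p0)*f2) if f<=.5 else back+(p-back)*g
    wps.append((pos,b))
rows=plan(wps,0)
qs=check(rows,q0)
iB=np.linalg.inv(BAY);pp,RR=getcmd()
for i,r in enumerate(rows):
    pp=pp+RR@(np.array(r[1:4])*.1); RR=RR@R.from_rotvec(np.array(r[4:])*np.pi).as_matrix()
    if i%4==3: print(i,tf(iB,pp+.025*RR[:,1]).round(3),RR[:,1].round(2))
E
```

```text
[ 0.278  0.573  2.333  3.302  0.43  -1.631] 3.683588656934183e-12
[[0,0.03,0,0,-0.02,-0.016,0.014],[0,0.02,-0.01,0,-0.017,-0.015,0.016],[0,0.03,-0.01,0,-0.016,-0.013,0.016],[0,0.03,0,0,-0.013,-0.012,0.018],[0,0.02,-0.01,0,-0.011,-0.012,0.018],[0,0.03,-0.01,-0.01,-0.008,-0.01,0.018],[0,0.02,-0.01,0,-0.006,-0.009,0.019],[0,0.03,-0.02,-0.01,-0.004,-0.008,0.018],[0,0.02,-0.01,-0.01,-0.001,-0.007,0.018],[0,0.02,-0.02,0,0.001,-0.007,0.018],[0,0.02,-0.01,-0.01,0.004,-0.006,0.016],[0,0.02,-0.02,-0.01,0.006,-0.005,0.015]]
[[0,0.02,-0.02,-0.01,0.008,-0.005,0.014],[0,0.02,-0.02,-0.01,0.009,-0.004,0.012],[0,0.01,-0.02,-0.01,0.012,-0.004,0.011],[0,0.06,0.07,0.04,0.013,-0.004,0.008],[0,0.05,0.07,0.03,0.013,-0.004,0.007],[0,0.06,0.07,0.03,0.015,-0.004,0.005],[0,0.06,0.07,0.02,0.016,-0.003,0.002],[0,0.05,0.07,0.02,0.016,-0.004,0.001],[0,0.06,0.07,0.02,0.016,-0.003,-0.002],[0,0.06,0.07,0.01,0.017,-0.004,-0.004],[0,0.06,0.07,0,0.016,-0.004,-0.005],[0,0.06,0.08,0.01,0.016,-0.004,-0.008]]
[[0,0.05,0.07,-0.01,0.015,-0.004,-0.009],[0,0.06,0.08,0,0.015,-0.005,-0.011],[0,0.05,0.08,-0.01,0.013,-0.004,-0.013],[0,0.04,0.08,-0.02,0.013,-0.005,-0.014],[0,0.05,0.08,-0.02,0.011,-0.004,-0.015],[0,0.04,0.08,-0.02,0.011,-0.005,-0.015]]
n 30 end [0.4275 0.2182 0.1396] y [ 0.608  0.103 -0.787]
max step frac 1.19 at row 24, ik err 0.2189, end q [ 0.28  0.57  2.33  3.31  0.43 -1.63] min margins [2.52 1.09 1.62 1.97 0.43 1.22] [2.8  1.61 0.   1.26 1.47 1.88]
3 [-0.152  0.043  0.25 ] [ 0.06  0.69 -0.72]
7 [-0.158  0.043  0.255] [ 0.23  0.79 -0.57]
11 [-0.164  0.04   0.258] [ 0.41  0.78 -0.46]
15 [-0.166  0.038  0.25 ] [ 0.58  0.69 -0.43]
19 [-0.154  0.044  0.215] [ 0.69  0.54 -0.48]
23 [-0.145  0.05   0.177] [ 0.73  0.36 -0.59]
27 [-0.137  0.057  0.139] [ 0.67  0.18 -0.72]
```

```bash
python3 - <<'E'
from kin import *
syncmeas(); o=robot.get_obs();q0=o["q"];p0=o["position"]
PD=52;Q=Rtool(.17,np.radians(PD),False)
p=tf(BAY,[-.13,.06,.13])-.025*Q[:,1]
qt,e=ik(p,Q,[.28,.75,2.3,3.2,.7,-1.6]);print(qt.round(3),e)
iB=np.linalg.inv(BAY)
for bz,bx,by in((.05,0,-.05),(.06,0,-.09),(.08,0,-.12)):
    wps=[];N=26
    for k in range(1,N+1):
        f=k/N; a,b=fk(q0+(qt-q0)*f); s=np.sin(np.pi*f)
        wps.append((a+BAY[:3,:3]@[bx*s,by*s,bz*s],b))
    rows=plan(wps,0)
    qs=check(rows,q0)
    pp,RR=getcmd()
    for i,r in enumerate(rows):
        pp=pp+RR@(np.array(r[1:4])*.1); RR=RR@R.from_rotvec(np.array(r[4:])*np.pi).as_matrix()
        if i%3==2: print(i,tf(iB,pp+.025*RR[:,1]).round(3),RR[:,1].round(2))
E
```

```text
[ 0.276  0.54   2.314  3.319  0.378 -1.653] 1.8746711530392276e-12
[[0,-0.11,0.02,-0.21,-0.022,-0.019,0.018],[0,-0.13,0.01,-0.19,-0.019,-0.017,0.019],[0,-0.13,0.02,-0.16,-0.017,-0.015,0.02],[0,-0.14,0.02,-0.14,-0.013,-0.014,0.022],[0,-0.14,0.01,-0.11,-0.01,-0.012,0.022],[0,-0.14,0.02,-0.08,-0.006,-0.011,0.022],[0,-0.13,0.02,-0.06,-0.003,-0.01,0.022],[0,-0.12,0.01,-0.03,0,-0.009,0.021],[0,-0.11,0.02,0,0.003,-0.007,0.02],[0,-0.08,0.02,0.01,0.006,-0.007,0.018],[0,-0.07,0.02,0.04,0.009,-0.006,0.017],[0,-0.04,0.02,0.06,0.011,-0.005,0.014]]
[[0,-0.01,0.01,0.07,0.014,-0.005,0.012],[0,0.01,0.02,0.08,0.015,-0.005,0.01],[0,0.05,0.01,0.08,0.017,-0.004,0.006],[0,0.08,0.01,0.1,0.017,-0.004,0.004],[0,0.1,0.01,0.09,0.019,-0.004,0.001],[0,0.14,0.01,0.09,0.018,-0.004,-0.002],[0,0.16,0,0.08,0.019,-0.004,-0.005],[0,0.19,0.01,0.08,0.018,-0.004,-0.007],[0,0.21,0,0.07,0.017,-0.004,-0.01],[0,0.23,0,0.05,0.016,-0.005,-0.012],[0,0.25,0,0.04,0.015,-0.004,-0.014],[0,0.27,0.01,0.03,0.014,-0.005,-0.016]]
[[0,0.28,0,0.01,0.012,-0.005,-0.017],[0,0.28,0.01,-0.01,0.01,-0.005,-0.018]]
n 26 end [0.4331 0.2192 0.1495] 
[... 3082 characters left out ...]
,0.04,-0.05,0.014,-0.005,-0.016]]
[[0,0.3,0.03,-0.07,0.012,-0.005,-0.017],[0,0.31,0.04,-0.09,0.01,-0.005,-0.018]]
n 26 end [0.433  0.2187 0.15  ] y [ 0.608  0.104 -0.787]
max step frac 1.18 at row 24, ik err 0.0000, end q [ 0.28  0.54  2.31  3.32  0.38 -1.65] min margins [2.83 1.01 1.62 1.97 0.38 1.2 ] [2.8  1.66 0.13 1.25 1.45 1.88]
2 [-0.111  0.072  0.289] [ 0.05  0.67 -0.74]
5 [-0.075  0.083  0.334] [ 0.2   0.77 -0.61]
8 [-0.042  0.077  0.365] [ 0.36  0.79 -0.5 ]
11 [-0.016  0.062  0.373] [ 0.52  0.73 -0.44]
14 [-0.004  0.045  0.356] [ 0.65  0.62 -0.44]
17 [-0.01   0.034  0.312] [ 0.72  0.48 -0.5 ]
20 [-0.038  0.033  0.249] [ 0.73  0.33 -0.6 ]
23 [-0.087  0.045  0.178] [ 0.68  0.18 -0.71]
```

```bash
python3 - <<'E'
from kin import *
o=robot.get_obs();q0=o["q"]
PD=52;Q=Rtool(.17,np.radians(PD),False)
p=tf(BAY,[-.13,.06,.13])-.025*Q[:,1]
qt,e=ik(p,Q,[.28,.75,2.3,3.2,.7,-1.6])
iB=np.linalg.inv(BAY);bx,by,bz=-.035,-.06,.06
wps=[];N=28
for k in range(1,N+1):
    f=k/N; a,b=fk(q0+(qt-q0)*f); s=np.sin(np.pi*f)
    wps.append((a+BAY[:3,:3]@[bx*s,by*s,bz*s],b))
rows=plan(wps,0)
qs=check(rows,q0)
pp,RR=getcmd()
for i,r in enumerate(rows):
    pp=pp+RR@(np.array(r[1:4])*.1); RR=RR@R.from_rotvec(np.array(r[4:])*np.pi).as_matrix()
    t=tf(iB,pp+.025*RR[:,1])
    if i%3==2: print(i,t.round(3),np.hypot(t[0]-.12,t[2]-.11).round(3))
E
```

```text
[[0,-0.07,0,-0.19,-0.021,-0.018,0.016],[0,-0.07,0,-0.18,-0.018,-0.016,0.018],[0,-0.09,0,-0.16,-0.015,-0.014,0.019],[0,-0.09,0,-0.14,-0.013,-0.013,0.02],[0,-0.1,-0.01,-0.12,-0.01,-0.012,0.02],[0,-0.11,0,-0.09,-0.008,-0.011,0.02],[0,-0.1,-0.01,-0.08,-0.004,-0.009,0.021],[0,-0.1,0,-0.05,-0.002,-0.009,0.02],[0,-0.09,0,-0.02,0.002,-0.007,0.019],[0,-0.08,0,-0.01,0.003,-0.007,0.018],[0,-0.07,0.01,0.01,0.007,-0.006,0.017],[0,-0.05,0.01,0.04,0.008,-0.006,0.015]]
[[0,-0.03,0.01,0.05,0.011,-0.005,0.013],[0,-0.01,0.01,0.06,0.013,-0.004,0.011],[0,0.01,0.02,0.08,0.014,-0.004,0.009],[0,0.04,0.02,0.08,0.015,-0.004,0.006],[0,0.06,0.02,0.09,0.016,-0.004,0.004],[0,0.09,0.02,0.09,0.017,-0.004,0.002],[0,0.11,0.03,0.09,0.017,-0.004,-0.001],[0,0.13,0.03,0.08,0.018,-0.003,-0.003],[0,0.16,0.03,0.08,0.017,-0.004,-0.006],[0,0.17,0.03,0.06,0.016,-0.004,-0.008],[0,0.2,0.04,0.06,0.016,-0.004,-0.01],[0,0.21,0.03,0.04,0.015,-0.004,-0.011]]
[[0,0.22,0.04,0.03,0.013,-0.005,-0.014],[0,0.23,0.04,0.01,0.013,-0.004,-0.015],[0,0.24,0.04,0,0.011,-0.004,-0.016],[0,0.24,0.04,-0.01,0.009,-0.005,-0.017]]
n 28 end [0.4329 0.2186 0.1494] y [ 0.608  0.104 -0.787]
max step frac 0.84 at row 24, ik err 0.0000, end q [ 0.28  0.54  2.31  3.32  0.38 -1.65] min margins [2.93 1.01 1.62 1.97 0.38 1.2 ] [2.8  1.66 0.13 1.25 1.47 1.88]
2 [-0.125  0.09   0.28 ] 0.298
5 [-0.102  0.119  0.315] 0.302
8 [-0.078  0.129  0.343] 0.306
11 [-0.056  0.125  0.354] 0.301
14 [-0.041  0.11   0.345] 0.285
17 [-0.037  0.092  0.315] 0.258
20 [-0.046  0.074  0.268] 0.229
23 [-0.073  0.063  0.211] 0.217
26 [-0.113  0.059  0.149] 0.237
```

Emit:
play_rows --pt "0 -0.07 0 -0.19 -0.021 -0.018 0.016" --pt "0 -0.07 0 -0.18 -0.018 -0.016 0.018" --pt "0 -0.09 0 -0.16 -0.015 -0.014 0.019" --pt "0 -0.09 0 -0.14 -0.013 -0.013 0.02" --pt "0 -0.1 -0.01 -0.12 -0.01 -0.012 0.02" --pt "0 -0.11 0 -0.09 -0.008 -0.011 0.02" --pt "0 -0.1 -0.01 -0.08 -0.004 -0.009 0.021" --pt "0 -0.1 0 -0.05 -0.002 -0.009 0.02" --pt "0 -0.09 0 -0.02 0.002 -0.007 0.019" --pt "0 -0.08 0 -0.01 0.003 -0.007 0.018" --pt "0 -0.07 0.01 0.01 0.007 -0.006 0.017" --pt "0 -0.05 0.01 0.04 0.008 -0.006 0.015"

```text
time: 7.07
position: [0.4997, 0.2776, 0.3641]
tool_rot: [0.145, 0.866, -0.32, 0.355]
ft_force: [0.8, 0.4, -0.2]
grip_width: 0.0002
```

Emit:
play_rows --pt "0 -0.03 0.01 0.05 0.011 -0.005 0.013" --pt "0 -0.01 0.01 0.06 0.013 -0.004 0.011" --pt "0 0.01 0.02 0.08 0.014 -0.004 0.009" --pt "0 0.04 0.02 0.08 0.015 -0.004 0.006" --pt "0 0.06 0.02 0.09 0.016 -0.004 0.004" --pt "0 0.09 0.02 0.09 0.017 -0.004 0.002" --pt "0 0.11 0.03 0.09 0.017 -0.004 -0.001" --pt "0 0.13 0.03 0.08 0.018 -0.003 -0.003" --pt "0 0.16 0.03 0.08 0.017 -0.004 -0.006" --pt "0 0.17 0.03 0.06 0.016 -0.004 -0.008" --pt "0 0.2 0.04 0.06 0.016 -0.004 -0.01" --pt "0 0.21 0.03 0.04 0.015 -0.004 -0.011"

```text
time: 8.07
position: [0.486, 0.2251, 0.225]
tool_rot: [0.234, 0.716, -0.563, 0.341]
ft_force: [1.0, -0.0, 0.2]
grip_width: 0.0006
```

```bash
python3 - <<'E'
from kin import *
rows=json.load(open("rows.json")); last=rows[24:]
json.dump(rows[:24],open("rows.json","w")); done(); json.dump(last,open("rows.json","w"))
E
```

```text
t 8.07 cmd [0.4865 0.2257 0.2267] meas [0.486  0.2251 0.225 ] roterr deg [ 0.36 -0.23 -0.15] F [ 1.  -0.   0.2] q [ 0.143  0.426  2.284  2.786  0.453 -1.202] w 0.0006
```

Emit:
play_rows --pt "0 0.22 0.04 0.03 0.013 -0.005 -0.014" --pt "0 0.23 0.04 0.01 0.013 -0.004 -0.015" --pt "0 0.24 0.04 0 0.011 -0.004 -0.016" --pt "0 0.24 0.04 -0.01 0.009 -0.005 -0.017"

```text
time: 8.4
position: [0.4319, 0.2182, 0.1475]
tool_rot: [0.172, 0.684, -0.649, 0.286]
ft_force: [0.8, 1.5, -0.2]
grip_width: 0.0001
```

```bash
python3 - <<'E'
from kin import *
done(); o=robot.get_obs()
def w(x,z,pd): 
    Q=Rtool(.17,np.radians(pd),False);return tf(BAY,[x,.06,z+.0015])-.025*Q[:,1],Q
rows=plan([w(-.127,.076,50),w(-.093,.074,50)],0,vmax=.02)
check(rows,o["q"])
E
```

```text
t 8.4 cmd [0.4329 0.2186 0.1494] meas [0.4319 0.2182 0.1475] roterr deg [ 0.31 -0.2  -0.2 ] F [ 0.8  1.5 -0.2] q [ 0.279  0.545  2.314  3.337  0.382 -1.669] w 0.0001
[[0,0.1,0.14,0,0,0,0.004],[0,0.11,0.14,0,0,0,0.003],[0,0.1,0.15,0,0,0,0.004],[0,-0.12,0.11,0,0,0,0],[0,-0.13,0.12,0.01,0,0,0]]
n 5 end [0.4692 0.2238 0.0949] y [ 0.634  0.109 -0.766]
max step frac 0.51 at row 1, ik err 0.0000, end q [ 0.26  0.73  2.28  3.25  0.56 -1.59] min margins [3.34 1.3  2.06 4.68 0.38 1.18] [2.8  1.46 0.08 1.23 1.99 4.43]
```

Emit:
play_rows --pt "0 0.1 0.14 0 0 0 0.004" --pt "0 0.11 0.14 0 0 0 0.003" --pt "0 0.1 0.15 0 0 0 0.004" --pt "0 -0.12 0.11 0 0 0 0" --pt "0 -0.13 0.12 0.01 0 0 0"

```text
time: 8.82
position: [0.467, 0.2229, 0.0906]
tool_rot: [0.181, 0.682, -0.644, 0.296]
ft_force: [0.6, 0.2, 1.0]
grip_width: -0.0
```

```bash
python3 - <<'E'
from kin import *
done(); o=robot.get_obs();iB=np.linalg.inv(BAY)
print("tip bay",tf(iB,o["position"]+.025*R.from_quat(o["tool_rot"]).as_matrix()[:,1]).round(4))
cv2.imwrite("pics/top1.png",eyes.camera("top")[:,:,::-1]);crop("pics/top1.png","pics/top1c.png",110,90,310,260,4)
def T(th,pd,s):
    p=np.radians(pd)
    d=np.array([np.cos(p),-np.sin(p)]);n=np.array([np.sin(p),np.cos(p)])
    out=np.array([-np.cos(th),np.sin(th)]);tan=np.array([np.sin(th),np.cos(th)])
    t=np.array([.12,.11])+.222*out-.004*tan-.0095*n+s*d
    if th>np.radians(pd):  # tip corner pushes: keep corner on ledge underside
        r=.222-s; t=np.array([.12,.11])+r*out-.004*tan-.0095*n
    Q=Rtool(.17,p,False); return tf(BAY,[t[0],.06,t[1]+.0015])-.025*Q[:,1],Q
ths=np.arange(.0,1.29,.07)
wps=[T(th,50+14*min(th/1.2,1),.024-.006*min(th/1.2,1)) for th in ths]
rows=plan(wps,0,vmax=.02)
check(rows,o["q"])
E
```

```text
t 8.82 cmd [0.4692 0.2238 0.0949] meas [0.467  0.2229 0.0906] roterr deg [ 0.22 -0.24 -0.53] F [0.6 0.2 1. ] q [ 0.265  0.736  2.278  3.262  0.563 -1.604] w -0.0
tip bay [-0.095   0.0592  0.0713]
[[0,-0.04,-0.06,0,0,0,0],[0,-0.1,-0.13,0,0,0,-0.005],[0,-0.11,-0.11,0,0,0,-0.004],[0,-0.11,-0.11,0,0,0,-0.005],[0,-0.12,-0.11,0,0,0,-0.004],[0,-0.13,-0.09,0,0,0,-0.005],[0,-0.13,-0.09,0,0,0,-0.004],[0,-0.13,-0.08,0,0,0,-0.005],[0,-0.14,-0.08,0.01,0,0,-0.005],[0,-0.15,-0.07,0,0,0,-0.004],[0,-0.14,-0.05,0,0,0,-0.005],[0,-0.15,-0.06,0,0,0,-0.004]]
[[0,-0.15,-0.04,0.01,0,0,-0.005],[0,-0.16,-0.03,0,0,0,-0.004],[0,-0.15,-0.03,0.01,0,0,-0.005],[0,-0.16,-0.01,0,0,0,-0.004],[0,-0.15,-0.01,0,0,0,-0.005],[0,-0.15,0,0.01,0,0,-0.004],[0,-0.14,0.01,0,0,0,-0.001]]
n 19 end [0.6107 0.244  0.323 ] y [ 0.432  0.074 -0.899]
max step frac 4.52 at row 7, ik err 0.4410, end q [ 0.21  0.34  1.91  4.45  0.   -2.85] min margins [3.29 1.07 1.69 4.69 0.   0.  ] [2.82 1.46 0.16 0.09 2.09 4.45]
```

View pics/top1c.png

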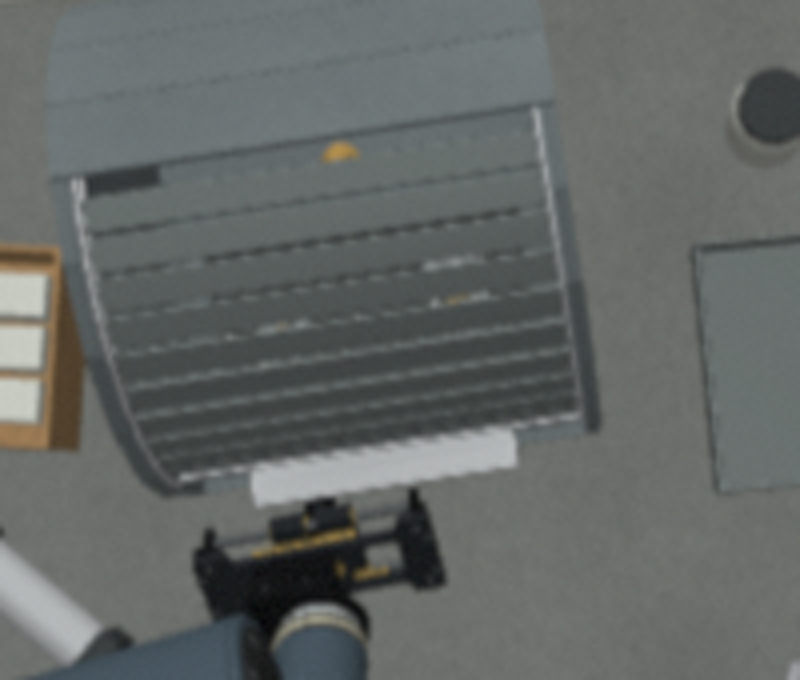

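```bash
cat > lift.py <<'E'
from kin import *
def T(th,pd,s,az=.17,lead=0):
    p=np.radians(pd)
    d=np.array([np.cos(p),-np.sin(p)]);n=np.array([np.sin(p),np.cos(p)])
    out=np.array([-np.cos(th),np.sin(th)]);tan=np.array([np.sin(th),np.cos(th)])
    t=np.array([.12,.11])+.222*out-.004*tan-.0095*n+s*d
    if th>np.radians(pd):
        r=.222-s; t=np.array([.12,.11])+r*out-.004*tan-.0095*n
    Q=Rtool(az,p,False); return tf(BAY,[t[0],.06,t[1]+.002])-.025*Q[:,1],Q
E
python3 - <<'E'
from lift import *
q=robot.get_obs()["q"]
for th in np.arange(0,1.3,.15):
    o=[]
    for pd in(50,45,40,35,30,25,20,10):
        a=T(th,pd,.02); x,e=ik(*a,[.28,.6,2.1,3.2,.5,-1.6]); o.append((pd,round(e,3),x[2].round(2),x[3].round(2),x[4].round(2)) )
    print(round(th,2),*[f"{a}:{b},{float(c)},{float(d)},{float(f)}" for a,b,c,d,f in o])
E
```

```text
0.0 50:0.0,2.28,3.26,0.54 45:0.0,2.33,3.25,0.74 40:0.0,2.38,3.24,0.95 35:0.0,2.41,3.24,1.16 30:0.003,2.44,3.25,1.37 25:0.035,2.44,3.31,1.52 20:0.048,2.44,3.34,1.71 10:0.002,2.44,3.29,2.09
0.15 50:0.0,2.26,3.29,0.41 45:0.0,2.31,3.26,0.61 40:0.0,2.36,3.25,0.82 35:0.0,2.41,3.25,1.03 30:0.003,2.44,3.25,1.25 25:0.047,2.44,3.32,1.38 20:0.074,2.44,3.38,1.56 10:0.061,2.44,3.4,1.98
0.3 50:0.0,2.22,3.35,0.28 45:0.0,2.28,3.29,0.47 40:0.0,2.33,3.27,0.67 35:0.0,2.38,3.25,0.88 30:0.0,2.42,3.25,1.1 25:0.019,2.44,3.28,1.28 20:0.059,2.44,3.35,1.43 10:0.08,2.44,3.42,1.85
0.45 50:0.0,2.17,3.51,0.16 45:0.0,2.23,3.34,0.33 40:0.0,2.28,3.29,0.52 35:0.0,2.33,3.27,0.72 30:0.0,2.37,3.25,0.93 25:0.0,2.41,3.25,1.15 20:0.01,2.44,3.26,1.36 10:0.061,2.44,3.37,1.72
0.6 50:0.0,2.11,4.28,0.06 45:0.0,2.16,3.45,0.2 40:0.0,2.22,3.33,0.38 35:0.0,2.27,3.28,0.57 30:0.0,2.32,3.26,0.78 25:0.0,2.36,3.25,0.99 20:0.0,2.4,3.25,1.21 10:0.003,2.44,3.26,1.64
0.75 50:0.05,2.07,4.47,0.03 45:0.0,2.09,3.76,0.1 40:0.0,2.15,3.39,0.26 35:0.0,2.21,3.31,0.45 30:0.0,2.26,3.27,0.64 25:0.0,2.3,3.26,0.85 20:0.0,2.34,3.25,1.06 10:0.0,2.39,3.24,1.48
0.9 50:0.1,2.03,3.67,0.0 45:0.014,2.03,4.47,0.05 40:0.0,2.08,3.5,0.17 35:0.0,2.14,3.34,0.34 30:0.0,2.19,3.28,0.53 25:0.0,2.24,3.26,0.72 20:0.0,2.28,3.25,0.92 10:0.0,2.33,3.23,1.32
1.05 50:0.141,1.99,4.02,0.0 45:0.055,1.99,4.46,0.03 40:0.0,2.01,3.76,0.09 35:0.0,2.07,3.38,0.25 30:0.0,2.12,3.3,0.43 25:0.0,2.17,3.26,0.62 20:0.0,2.21,3.25,0.81 10:0.0,2.27,3.23,1.19
1.2 50:0.177,1.94,3.47,0.0 45:0.09,1.94,3.72,0.0 40:0.003,1.94,4.46,0.05 35:0.0,2.0,3.44,0.18 30:0.0,2.05,3.31,0.35 25:0.0,2.1,3.27,0.53 20:0.0,2.14,3.24,0.71 10:0.0,2.2,3.22,1.08
```

```bash
python3 - <<'E'
from lift import *
q=robot.get_obs()["q"]
ths=np.arange(.0,1.29,.07)
wps=[T(th,50-22*min(th/1.2,1),.024-.008*min(th/1.2,1)) for th in ths]
rows=plan(wps,0,vmax=.02)
check(rows,q)
E
```

```text
[[0,-0.04,-0.07,0,0,0,0],[0,-0.1,-0.12,0,0,0,0.007],[0,-0.11,-0.11,0,0,0,0.007],[0,-0.12,-0.1,0,0,0,0.007],[0,-0.13,-0.08,0,0,0,0.007],[0,-0.14,-0.08,0,0,0,0.007],[0,-0.14,-0.06,0,0,0,0.008],[0,-0.15,-0.05,0.01,0,0,0.007],[0,-0.15,-0.03,0,0,0,0.007],[0,-0.16,-0.02,0,0,0,0.007],[0,-0.14,-0.01,0,0,0,0.007],[0,-0.14,0.01,0.01,0,0,0.007]]
[[0,-0.13,0.02,0,0,0,0.007],[0,-0.14,0.03,0,0,0,0.007],[0,-0.13,0.04,0.01,0,0,0.008],[0,-0.12,0.06,0,0,0,0.007],[0,-0.12,0.07,0,0,0,0.007],[0,-0.12,0.09,0.01,0,0,0.007],[0,-0.11,0.09,0,0,0,0.001]]
n 19 end [0.6033 0.2427 0.3106] y [ 0.87   0.149 -0.469]
max step frac 0.22 at row 4, ik err 0.0000, end q [ 0.24  0.4   2.04  3.3   0.38 -1.69] min margins [3.32 1.14 1.82 4.69 0.38 1.16] [2.81 1.47 0.15 1.25 2.09 4.45]
```

Emit:
play_rows --pt "0 -0.04 -0.07 0 0 0 0" --pt "0 -0.1 -0.12 0 0 0 0.007" --pt "0 -0.11 -0.11 0 0 0 0.007" --pt "0 -0.12 -0.1 0 0 0 0.007" --pt "0 -0.13 -0.08 0 0 0 0.007" --pt "0 -0.14 -0.08 0 0 0 0.007" --pt "0 -0.14 -0.06 0 0 0 0.008" --pt "0 -0.15 -0.05 0.01 0 0 0.007"

```text
time: 9.53
position: [0.4869, 0.2258, 0.2076]
tool_rot: [0.236, 0.665, -0.618, 0.346]
ft_force: [0.2, 0.4, -3.6]
grip_width: 0.0006
```

```bash
python3 - <<'E'
from lift import *
rows=json.load(open("rows.json"));json.dump(rows[:8],open("rows.json","w"));done();json.dump(rows[8:],open("rows.json","w"))
cv2.imwrite("pics/s2.png",eyes.camera("scene")[:,:,::-1]);crop("pics/s2.png","pics/s2c.png",200,80,390,240,4)
E
```

```text
t 9.53 cmd [0.4904 0.2264 0.2085] meas [0.4869 0.2258 0.2076] roterr deg [ 0.17 -0.22 -0.29] F [ 0.2  0.4 -3.6] q [ 0.266  0.474  2.259  3.316  0.446 -1.669] w 0.0006
```

View pics/s2c.png

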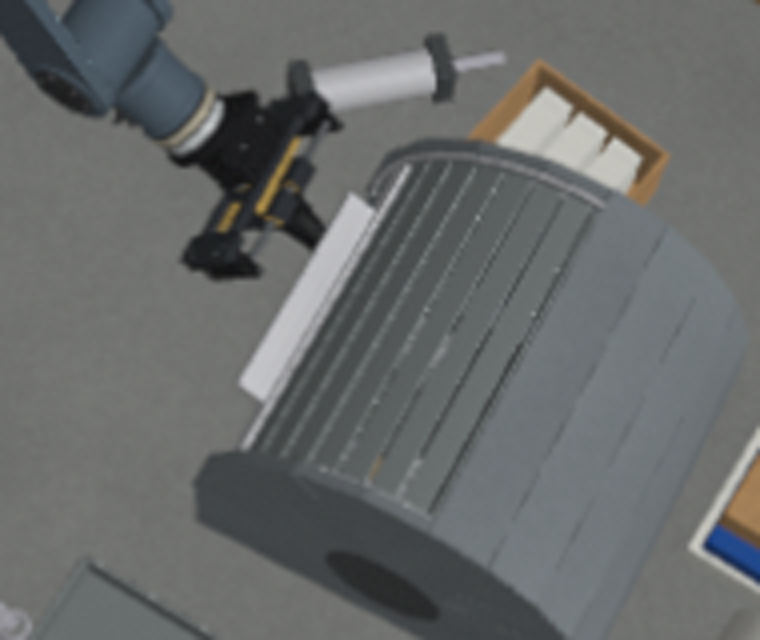

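The scene view shows the ledge rising with the fingers beneath it (crop 320,240), and the force is about 3.6 N. I'll carry on with the lift.

Emit:
play_rows --pt "0 -0.15 -0.03 0 0 0 0.007" --pt "0 -0.16 -0.02 0 0 0 0.007" --pt "0 -0.14 -0.01 0 0 0 0.007" --pt "0 -0.14 0.01 0.01 0 0 0.007" --pt "0 -0.13 0.02 0 0 0 0.007" --pt "0 -0.14 0.03 0 0 0 0.007" --pt "0 -0.13 0.04 0.01 0 0 0.008" --pt "0 -0.12 0.06 0 0 0 0.007" --pt "0 -0.12 0.07 0 0 0 0.007" --pt "0 -0.12 0.09 0.01 0 0 0.007" --pt "0 -0.11 0.09 0 0 0 0.001"

```text
time: 10.5
position: [0.6045, 0.2431, 0.3099]
tool_rot: [0.311, 0.633, -0.574, 0.416]
ft_force: [-0.5, -0.2, -0.3]
grip_width: 0.0006
```

```bash
python3 - <<'E'
from lift import *
done()
cv2.imwrite("pics/s3.png",eyes.camera("scene")[:,:,::-1]);crop("pics/s3.png","pics/s3c.png",200,80,390,240,4)
E
```

```text
t 10.5 cmd [0.6033 0.2427 0.3106] meas [0.6045 0.2431 0.3099] roterr deg [ 0.16 -0.25  0.08] F [-0.5 -0.2 -0.3] q [ 0.239  0.407  2.035  3.311  0.387 -1.7  ] w 0.0006
```

View pics/s3c.png

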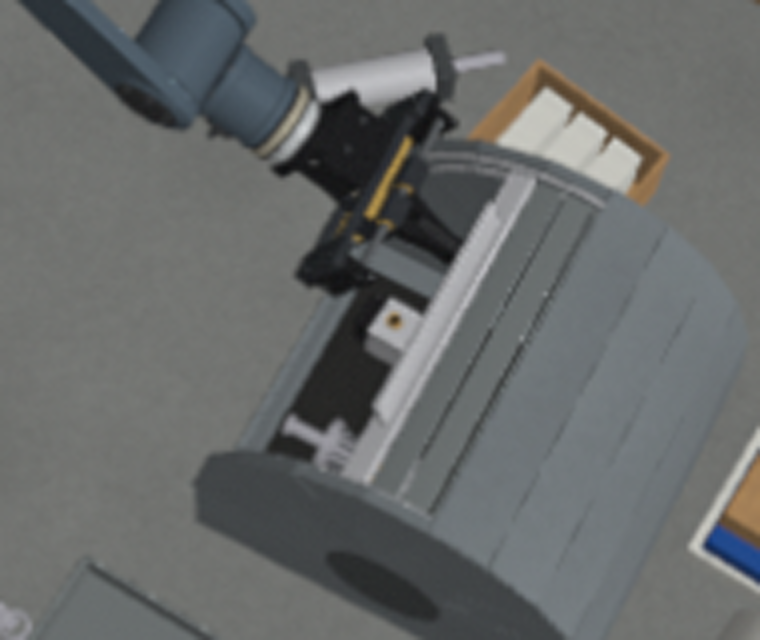

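```bash
python3 - <<'E'
from lift import *
o=robot.get_obs();q=o["q"];iB=np.linalg.inv(BAY)
Q=Rtool(.17,np.pi/2,True)
pt=tf(BAY,[-.13,-.03,.36])
qt,e=ik(pt,Q,[.1,.2,1.8,0,1.,-1.65]);print(qt.round(3),e)
pm,Qm=fk(q); back=pm-.10*Qm[:,1]+np.array([0,0,.03])
qb,e=ik(back,Qm,q);print(qb.round(2),e)
wps=[(back,Qm)];N=28
for k in range(1,N+1):
    f=k/N; a,b=fk(qb+(qt-qb)*f); s=np.sin(np.pi*f)
    wps.append((a+BAY[:3,:3]@[0,0,0.02*s],b))
rows=plan(wps,0)
qs=check(rows,q)
pp,RR=getcmd()
for i,r in enumerate(rows):
    pp=pp+RR@(np.array(r[1:4])*.1); RR=RR@R.from_rotvec(np.array(r[4:])*np.pi).as_matrix()
    t=tf(iB,pp+.025*RR[:,1])
    if i%3==2: print(i,t.round(3),np.hypot(t[0]-.12,t[2]-.11).round(3))
E
```

```text
[ 0.046  0.199  1.629 -0.     1.313 -1.695] 2.3848230082529743e-15
[ 0.26  0.14  2.12  3.52  0.22 -1.9 ] 4.070571942676171e-14
[[0,-0.07,-0.28,0,0,0,0.001],[0,-0.08,-0.27,0,0.001,-0.001,0],[0,-0.08,-0.28,0,0,0,0.001],[0,-0.07,-0.28,0,0,0,0.001],[0,-0.13,0.02,-0.01,-0.001,-0.018,0.01],[0,-0.13,0.02,0,-0.002,-0.017,0.009],[0,-0.12,0.02,-0.01,-0.002,-0.018,0.01],[0,-0.13,0.02,0,-0.002,-0.017,0.01],[0,-0.12,0.02,-0.01,-0.002,-0.017,0.01],[0,-0.12,0.03,0.01,-0.002,-0.018,0.01],[0,-0.12,0.02,-0.01,-0.003,-0.017,0.01],[0,-0.12,0.02,0,-0.003,-0.017,0.01]]
[[0,-0.11,0.02,-0.01,-0.004,-0.017,0.01],[0,-0.11,0.03,0,-0.003,-0.018,0.009],[0,-0.11,0.02,-0.01,-0.004,-0.017,0.01],[0,-0.1,0.03,0,-0.004,-0.017,0.01],[0,-0.1,0.02,-0.01,-0.005,-0.017,0.01],[0,-0.1,0.03,-0.01,-0.004,-0.017,0.009],[0,-0.09,0.02,-0.01,-0.005,-0.017,0.01],[0,-0.09,0.03,-0.01,-0.006,-0.016,0.009],[0,-0.08,0.02,-0.02,-0.006,-0.017,0.01],[0,-0.09,0.02,-0.01,-0.006,-0.016,0.009],[0,-0.07,0.02,-0.03,-0.006,-0.016,0.009],[0,-0.08,0.02,-0.02,-0.007,-0.017,0.009]]
[[0,-0.07,0.02,-0.03,-0.007,-0.016,0.009],[0,-0.06,0.02,-0.02,-0.007,
[... 1540 characters left out ...]
  1.31 -1.69] min margins [3.13 0.88 1.41 1.43 0.23 0.94] [2.82 1.79 0.32 1.06 1.34 4.54]
2 [-0.014  0.058  0.358] 0.282
5 [-0.019  0.06   0.4  ] 0.322
8 [0.    0.07  0.433] 0.345
11 [0.016 0.084 0.466] 0.371
14 [0.027 0.104 0.494] 0.395
17 [0.034 0.127 0.517] 0.416
20 [0.035 0.152 0.533] 0.432
23 [0.03  0.177 0.543] 0.442
26 [0.023 0.2   0.544] 0.445
29 [0.011 0.22  0.537] 0.441
32 [-0.004  0.235  0.523] 0.431
35 [-0.02   0.241  0.502] 0.416
38 [-0.037  0.238  0.476] 0.398
41 [-0.053  0.228  0.447] 0.379
44 [-0.069  0.205  0.417] 0.361
47 [-0.085  0.174  0.388] 0.346
50 [-0.098  0.133  0.365] 0.336
53 [-0.111  0.084  0.346] 0.33
56 [-0.121  0.029  0.336] 0.33
59 [-0.13  -0.03   0.335] 0.337
```

```bash
python3 - <<'E'
from lift import *
o=robot.get_obs();q=o["q"]
Q=Rtool(.17,np.pi/2,True)
pt=tf(BAY,[-.13,-.03,.36])
qt,e=ik(pt,Q,[.1,.2,1.8,0,1.,-1.65])
pm,Qm=fk(q); back=pm-.10*Qm[:,1]+np.array([0,0,.03])
qb,e=ik(back,Qm,q)
wps=[(back,Qm)];N=33
# equalise by arc length of rotation
F=np.linspace(0,1,400);Rs=[fk(qb+(qt-qb)*f)[1] for f in F]
L=np.r_[0,np.cumsum([R.from_matrix(a.T@b).magnitude() for a,b in zip(Rs,Rs[1:])])]
print(np.degrees(L[-1]))
N=int(np.ceil(np.degrees(L[-1])/6.95))
for k in range(1,N+1):
    f=np.interp(L[-1]*k/N,L,F); wps.append(fk(qb+(qt-qb)*f))
rows=plan(wps,0,wmax=7.14,vmax=.041)
check(rows,q)
E
```

```text
198.5149505862089
[[0,-0.1,-0.37,0,0,0,0.001],[0,-0.1,-0.37,0,0.001,-0.001,0.001],[0,-0.1,-0.37,0,0,0,0.001],[0,-0.23,0.04,-0.02,-0.003,-0.033,0.018],[0,-0.21,0.05,-0.01,-0.003,-0.033,0.019],[0,-0.22,0.04,-0.02,-0.005,-0.033,0.019],[0,-0.2,0.05,-0.01,-0.005,-0.033,0.018],[0,-0.2,0.05,-0.02,-0.006,-0.032,0.019],[0,-0.19,0.05,-0.03,-0.007,-0.033,0.019],[0,-0.18,0.05,-0.02,-0.009,-0.032,0.018],[0,-0.17,0.04,-0.04,-0.009,-0.032,0.018],[0,-0.16,0.04,-0.04,-0.011,-0.032,0.018]]
[[0,-0.14,0.04,-0.05,-0.012,-0.031,0.018],[0,-0.13,0.04,-0.06,-0.013,-0.031,0.017],[0,-0.12,0.03,-0.07,-0.015,-0.031,0.017],[0,-0.11,0.02,-0.08,-0.016,-0.03,0.017],[0,-0.09,0.02,-0.1,-0.018,-0.029,0.016],[0,-0.09,0.01,-0.11,-0.019,-0.029,0.016],[0,-0.07,0,-0.13,-0.021,-0.028,0.016],[0,-0.07,-0.01,-0.15,-0.023,-0.026,0.015],[0,-0.05,-0.01,-0.17,-0.024,-0.026,0.014],[0,-0.05,-0.03,-0.18,-0.026,-0.024,0.014],[0,-0.05,-0.03,-0.21,-0.027,-0.023,0.014],[0,-0.04,-0.04,-0.22,-0.028,-0.021,0.013]]
[[0,-0.03,-0.05,-0.25,-0.03,-0.02,0.013],[0,-0.04,-0.06,-0.26,-0.031,-0.018,0.013],[0,-0.03,-0.06,-0.27,-0.032,-0.016,0.012],[0,-0.04,-0.07,-0.3,-0.034,-0.014,0.012],[0,-0.04,-0.07,-0.31,-0.034,-0.012,0.012],[0,-0.04,-0.07,-0.32,-0.034,-0.01,0.012],[0,-0.05,-0.07,-0.34,-0.036,-0.008,0.012],[0,-0.05,-0.07,-0.35,-0.035,-0.007,0.011]]
n 32 end [0.4603 0.1322 0.36  ] y [ 0.001  0.001 -1.   ]
max step frac 0.71 at row 10, ik err 0.0000, end q [ 0.05  0.2   1.63  0.    1.31 -1.7 ] min margins [3.13 0.89 1.41 1.43 0.23 0.95] [2.82 1.79 0.32 1.06 1.34 4.55]
```

Emit:
play_rows --pt "0 -0.1 -0.37 0 0 0 0.001" --pt "0 -0.1 -0.37 0 0.001 -0.001 0.001" --pt "0 -0.1 -0.37 0 0 0 0.001" --pt "0 -0.23 0.04 -0.02 -0.003 -0.033 0.018" --pt "0 -0.21 0.05 -0.01 -0.003 -0.033 0.019" --pt "0 -0.22 0.04 -0.02 -0.005 -0.033 0.019" --pt "0 -0.2 0.05 -0.01 -0.005 -0.033 0.018" --pt "0 -0.2 0.05 -0.02 -0.006 -0.032 0.019" --pt "0 -0.19 0.05 -0.03 -0.007 -0.033 0.019" --pt "0 -0.18 0.05 -0.02 -0.009 -0.032 0.018" --pt "0 -0.17 0.04 -0.04 -0.009 -0.032 0.018" --pt "0 -0.16 0.04 -0.04 -0.011 -0.032 0.018"

```text
time: 11.55
position: [0.5764, 0.3257, 0.5202]
tool_rot: [0.128, 0.329, -0.476, 0.805]
ft_force: [1.3, 0.9, 0.4]
grip_width: 0.0003
```

```bash
python3 - <<'E'
from h import *
rows=json.load(open("rows.json"));json.dump(rows[:12],open("rows.json","w"));done();json.dump(rows[12:],open("rows.json","w"))
E
```

```text
t 11.55 cmd [0.5765 0.3233 0.5207] meas [0.5764 0.3257 0.5202] roterr deg [-0.14 -0.55  0.15] F [1.3 0.9 0.4] q [ 0.2    0.162  1.966  2.45   0.553 -1.851] w 0.0003
```

Emit:
play_rows --pt "0 -0.14 0.04 -0.05 -0.012 -0.031 0.018" --pt "0 -0.13 0.04 -0.06 -0.013 -0.031 0.017" --pt "0 -0.12 0.03 -0.07 -0.015 -0.031 0.017" --pt "0 -0.11 0.02 -0.08 -0.016 -0.03 0.017" --pt "0 -0.09 0.02 -0.1 -0.018 -0.029 0.016" --pt "0 -0.09 0.01 -0.11 -0.019 -0.029 0.016" --pt "0 -0.07 0 -0.13 -0.021 -0.028 0.016" --pt "0 -0.07 -0.01 -0.15 -0.023 -0.026 0.015" --pt "0 -0.05 -0.01 -0.17 -0.024 -0.026 0.014" --pt "0 -0.05 -0.03 -0.18 -0.026 -0.024 0.014" --pt "0 -0.05 -0.03 -0.21 -0.027 -0.023 0.014" --pt "0 -0.04 -0.04 -0.22 -0.028 -0.021 0.013"

```text
time: 12.55
position: [0.4826, 0.3618, 0.4209]
tool_rot: [-0.347, -0.009, -0.126, 0.929]
ft_force: [-0.1, 0.8, -0.1]
grip_width: 0.0002
```

Emit:
play_rows --pt "0 -0.03 -0.05 -0.25 -0.03 -0.02 0.013" --pt "0 -0.04 -0.06 -0.26 -0.031 -0.018 0.013" --pt "0 -0.03 -0.06 -0.27 -0.032 -0.016 0.012" --pt "0 -0.04 -0.07 -0.3 -0.034 -0.014 0.012" --pt "0 -0.04 -0.07 -0.31 -0.034 -0.012 0.012" --pt "0 -0.04 -0.07 -0.32 -0.034 -0.01 0.012" --pt "0 -0.05 -0.07 -0.34 -0.036 -0.008 0.012" --pt "0 -0.05 -0.07 -0.35 -0.035 -0.007 0.011"

```text
time: 13.22
position: [0.4595, 0.1308, 0.3596]
tool_rot: [0.708, 0.059, -0.062, -0.701]
ft_force: [0.1, 0.6, 0.4]
grip_width: 0.0004
```

```bash
python3 - <<'E'
from h import *
done()
o=robot.get_obs();p=cam("wrist");im=eyes.camera("wrist")
cv2.imwrite("pics/w4.png",im[:,:,::-1]); json.dump({k:np.asarray(v).tolist() for k,v in p.items()},open("w4.json","w"))
for n in("top","scene"): cv2.imwrite(f"pics/{n}4.png",eyes.camera(n)[:,:,::-1])
crop("pics/top4.png","pics/top4c.png",110,80,270,230,4)
crop("pics/scene4.png","pics/scene4c.png",230,100,390,250,4)
E
```

```text
t 13.22 cmd [0.4603 0.1322 0.36  ] meas [0.4595 0.1308 0.3596] roterr deg [-0.61 -0.02  0.31] F [0.1 0.6 0.4] q [ 0.049  0.2    1.629 -0.011  1.315 -1.691] w 0.0004
```

View pics/w4.png

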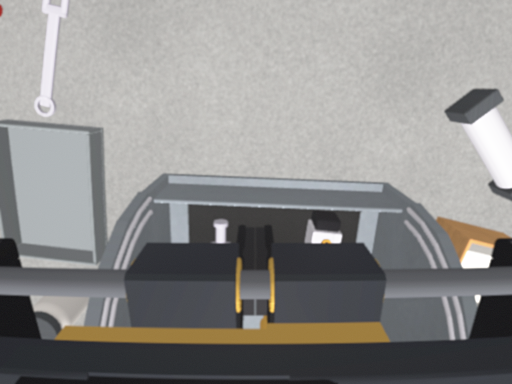

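View pics/top4c.png

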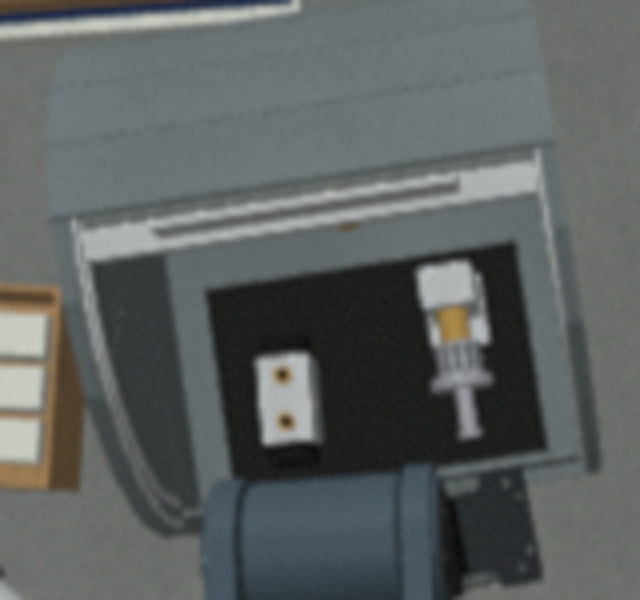

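View pics/scene4c.png

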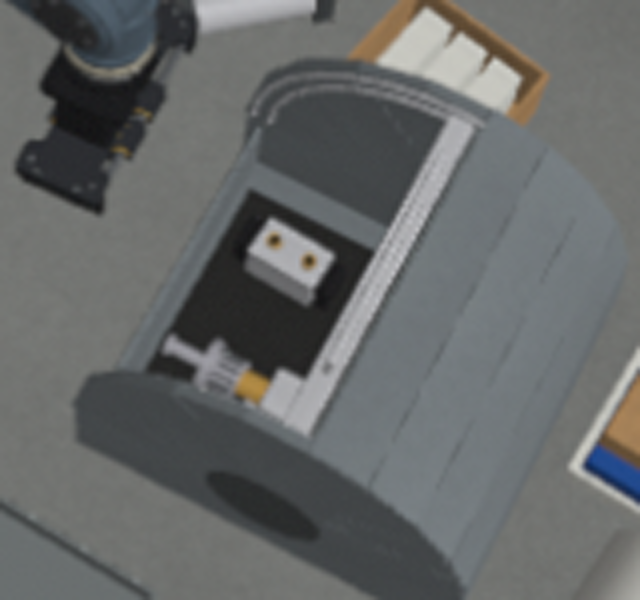

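```bash
python3 - <<'E'
from h import *
iB=np.linalg.inv(BAY)
t=lambda a:[(110+(x+.5)/4-.5,80+(y+.5)/4-.5) for x,y in a]
s=lambda a:[(230+(x+.5)/4-.5,100+(y+.5)/4-.5) for x,y in a]
def show(n,c,f,px,z): print(n,c,[ (w.round(4).tolist(),tf(iB,w).round(4).tolist()) for w in pix2plane(c,f(px),z)])
show("ports","top",t,[(283,375),(286,420)],.0685)
show("ports","scene",s,[(309,261),(275,241)],.0685)
show("valve corners","top",t,[(257,355),(309,350),(320,440),(263,446)],.0635)
show("flange ends","top",t,[(431,382),(493,378)],.0885)
show("flange top","top",t,[(462,381)],.1145)
show("plug end/collar","top",t,[(469,436)],.0885)
show("plug collar","scene",s,[(174,345)],.0885)
show("block front top","top",t,[(420,310),(475,304)],.1135)
E
```

```text
ports top [([0.6152, 0.2572, 0.0685], [0.0405, 0.0723, 0.0685]), ([0.5766, 0.2552, 0.0685], [0.002, 0.0756, 0.0685])]
ports scene [([0.6151, 0.2589, 0.0685], [0.0407, 0.074, 0.0685]), ([0.5758, 0.2564, 0.0685], [0.0014, 0.0769, 0.0685])]
valve corners top [([0.6335, 0.28, 0.0635], [0.0618, 0.0924, 0.0635]), ([0.6367, 0.2355, 0.0635], [0.0588, 0.0478, 0.0635]), ([0.5592, 0.2273, 0.0635], [-0.0191, 0.0504, 0.0635]), ([0.5553, 0.276, 0.0635], [-0.0162, 0.0991, 0.0635])]
flange ends top [([0.604, 0.1294, 0.0885], [0.0118, -0.0527, 0.0885]), ([0.606, 0.0772, 0.0885], [0.0067, -0.1047, 0.0885])]
flange top top [([0.6015, 0.1015, 0.1145], [0.0055, -0.08, 0.1145])]
plug end/collar top [([0.5577, 0.0984, 0.0885], [-0.0383, -0.077, 0.0885])]
plug collar scene [([0.5637, 0.1013, 0.0885], [-0.0319, -0.075, 0.0885])]
block front top top [([0.6615, 0.1351, 0.1135], [0.0696, -0.055, 0.1135]), ([0.6654, 0.0895, 0.1135], [0.0672, -0.1007, 0.1135])]
```

The shutter has settled at its open stop. The coupler is in the right half, with its flange at crop (462,380). The valve is in the left half, with its ports at crop (283,375) and (286,420). I'll overlay models to refine both poses.

```bash
cat > ov2.py <<'E'
from h import *
def coup(M):
    L=[];a=np.linspace(0,2*np.pi,40)
    for x,r in((-.012,.026),(-.004,.026),(-.004,.019),(.026,.019),(-.012,.007),(-.054,.010)):
        L.append((tf(M,np.c_[0*a+x,r*np.cos(a),.075+r*np.sin(a)]),(0,255,0)))
    L.append((tf(M,[[-.054,0,.075],[.054,0,.075]]),(0,0,255)))
    L.append((tf(M,[[.054,-.03,.1],[.054,.03,.1]]),(0,0,255)))
    return L
def valve(M):
    L=[]
    for z in(0,.05): L.append((tf(M,[[-.037,-.022,z],[.037,-.022,z],[.037,.022,z],[-.037,.022,z],[-.037,-.022,z]]),(0,255,255)))
    L.append((tf(M,[[-.056,0,.025],[.056,0,.025]]),(255,0,255)))
    return L
def at(x,y,psi,z=.0135):
    M=bayT(x,y,psi);M[2,3]=z;return M
E
python3 - <<'E'
from ov2 import *
C=at(.6113,.1049,.12);V=at(.5957,.2572,.065)
overlay("pics/top4.png","top","pics/o4t.png",coup(C)+valve(V),(160,130,250,210),8)
overlay("pics/scene4.png","scene","pics/o4s.png",coup(C)+valve(V),(260,140,330,210),8)
E
```

```text
(no output)
```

View pics/o4t.png

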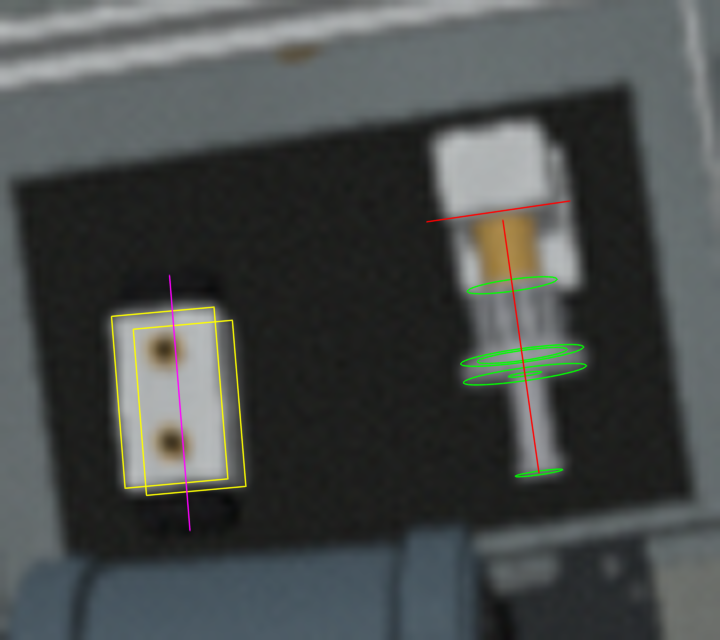

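View pics/o4s.png

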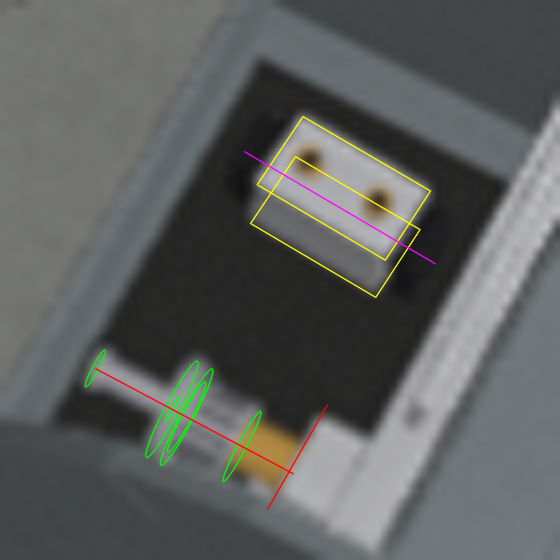

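```bash
python3 - <<'E'
from h import *
crop("pics/top4.png","pics/c_t.png",205,140,245,195,14)
crop("pics/scene4.png","pics/c_s.png",265,175,315,215,14)
E
```

```text
(no output)
```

View pics/c_t.png

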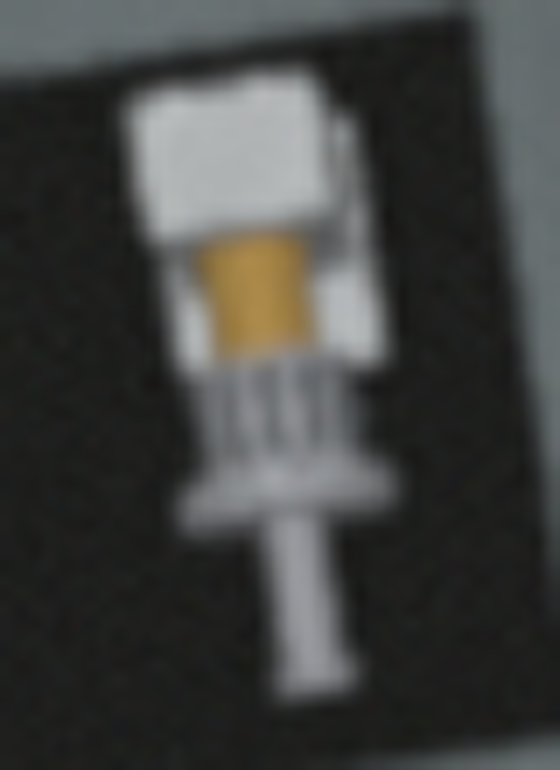

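View pics/c_s.png

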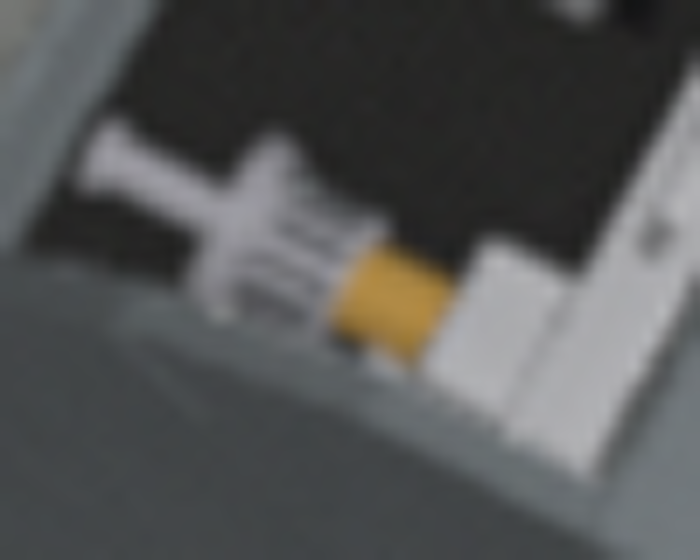

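```bash
python3 - <<'E'
from h import *
iB=np.linalg.inv(BAY)
t=lambda x,y:(205+(x+.5)/14-.5,140+(y+.5)/14-.5)
s=lambda x,y:(265+(x+.5)/14-.5,175+(y+.5)/14-.5)
def ray(n,px):
    a=pix2plane(n,[px],0)[0];b=pix2plane(n,[px],.3)[0];return a,(b-a)/np.linalg.norm(b-a)
def tri(pt,ps):
    A=np.zeros((3,3));b=np.zeros(3);rs=[ray("top",pt),ray("scene",ps)]
    for a,d in rs: M=np.eye(3)-np.outer(d,d);A+=M;b+=M@a
    x=np.linalg.solve(A,b);return x,[np.linalg.norm((np.eye(3)-np.outer(d,d))@(x-a)) for a,d in rs]
for n,a,b in(("collar",(317,682),(101,159)),("brass rear",(250,238),(432,328)),("brass front",(265,352),(352,288)),("flange mid",(288,505),(236,215))):
    x,e=tri(t(*a),s(*b));print(n,x.round(4),tf(iB,x).round(4),np.round(e,4))
E
```

```text
collar [0.5592 0.0977 0.0886] [-0.0368 -0.0779  0.0886] [0.0005 0.0005]
brass rear [0.6635 0.109  0.1017] [ 0.0679 -0.0811  0.1017] [0.0016 0.0016]
brass front [0.6377 0.1073 0.0938] [ 0.0422 -0.0792  0.0938] [0.0007 0.0007]
flange mid [0.6007 0.1028 0.1005] [ 0.0049 -0.0786  0.1005] [0.0003 0.0003]
```

```bash
cat >> h.py <<'E'
CO=bayT(.611,.104,.117); CO[2,3]=.0135
def rolled(az,roll_deg,zleft=True):
    """tool vertical, then rolled about heading axis; roll>0: body leans left(+y), tips right"""
    u=np.array([np.cos(az),np.sin(az),0])
    return R.from_rotvec(-u*np.radians(roll_deg)).as_matrix()@Rtool(az,np.pi/2,zleft)
E
python3 - <<'E'
from kin import *
syncmeas();o=robot.get_obs()
Q=rolled(.117,12);print(Q.round(2))
w=lambda x,z:(tf(CO,[x,0,z]),Q)
rows=plan([w(-.06,.26),w(-.035,.14),w(-.035,.076)],.37,vmax=.035)
check(rows,o["q"])
E
```

```text
[[ 0.99  0.02 -0.11]
 [ 0.12 -0.21  0.97]
 [ 0.   -0.98 -0.21]]
[[0.37,0.21,0.22,-0.13,-0.016,0.004,0],[0.37,0.21,0.22,-0.11,-0.017,0.004,0.001],[0.37,0.21,0.22,-0.09,-0.016,0.005,0],[0.37,0.22,0.24,-0.09,-0.017,0.004,0.001],[0.37,0.06,0.29,0.06,0,0,0],[0.37,0.07,0.29,0.07,0,0,0],[0.37,0.06,0.3,0.06,0,0,0],[0.37,0.06,0.29,0.07,0,0,0],[0.37,0,0.31,0.06,0,0,0],[0.37,0,0.31,0.07,0,0,0]]
n 10 end [0.5761 0.1    0.09  ] y [ 0.023 -0.208 -0.978]
max step frac 0.37 at row 4, ik err 0.0000, end q [ 0.08  0.71  1.64 -0.29  0.81 -1.4 ] min margins [3.13 0.95 1.34 1.14 0.81 1.16] [3.   1.49 0.8  4.57 1.34 4.25]
```

Emit:
play_rows --pt "0.37 0.21 0.22 -0.13 -0.016 0.004 0" --pt "0.37 0.21 0.22 -0.11 -0.017 0.004 0.001" --pt "0.37 0.21 0.22 -0.09 -0.016 0.005 0" --pt "0.37 0.22 0.24 -0.09 -0.017 0.004 0.001" --pt "0.37 0.06 0.29 0.06 0 0 0" --pt "0.37 0.07 0.29 0.07 0 0 0" --pt "0.37 0.06 0.3 0.06 0 0 0" --pt "0.37 0.06 0.29 0.07 0 0 0"

```text
time: 14.03
position: [0.5757, 0.1013, 0.1512]
tool_rot: [0.776, 0.045, -0.037, -0.628]
ft_force: [-0.2, 0.7, -1.5]
grip_width: 0.0315
```

```bash
python3 - <<'E'
from ov2 import *
rows=json.load(open("rows.json"));json.dump(rows[:8],open("rows.json","w"));done();json.dump(rows[8:],open("rows.json","w"))
p=cam("wrist");im=eyes.camera("wrist");cv2.imwrite("pics/w5.png",im[:,:,::-1])
im=cv2.imread("pics/w5.png")
for L,c in coup(CO): 
    cv2.polylines(im,[np.round(proj("wrist",L,p)*8).astype(np.int32).reshape(-1,1,2)],False,c,1,cv2.LINE_AA,3)
cv2.imwrite("pics/w5o.png",im)
cv2.imwrite("pics/s5.png",eyes.camera("scene")[:,:,::-1]);crop("pics/s5.png","pics/s5c.png",230,100,390,250,4)
E
```

```text
t 14.03 cmd [0.5762 0.1003 0.1533] meas [0.5757 0.1013 0.1512] roterr deg [ 0.07 -0.01  0.04] F [-0.2  0.7 -1.5] q [ 0.084  0.615  1.61  -0.263  0.928 -1.444] w 0.0315
```

View pics/w5o.png

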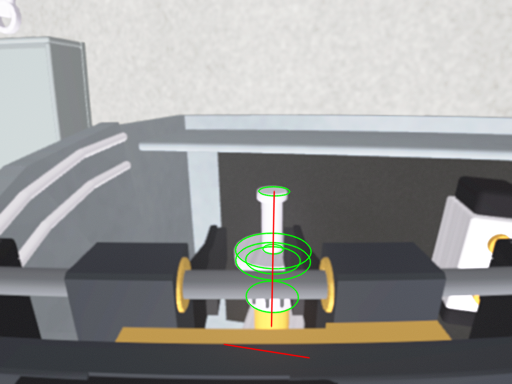

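View pics/s5c.png

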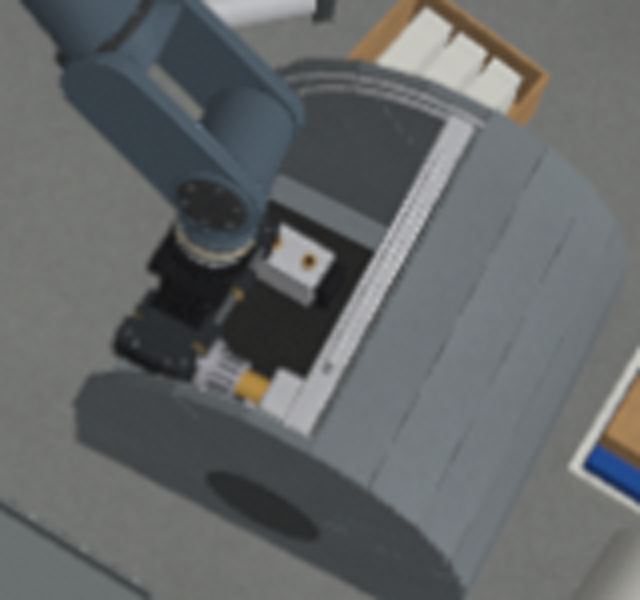

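Emit:
play_rows --pt "0.37 0 0.31 0.06 0 0 0" --pt "0.37 0 0.31 0.07 0 0 0"

```text
time: 14.3
position: [0.5782, 0.1009, 0.092]
tool_rot: [0.776, 0.047, -0.034, -0.628]
ft_force: [-0.1, -0.0, 0.8]
grip_width: 0.0319
```

```bash
python3 - <<'E'
from ov2 import *
done()
o=robot.get_obs();print(tf(np.linalg.inv(CO),o["position"]).round(4))
p=cam("wrist");im=eyes.camera("wrist");cv2.imwrite("pics/w6.png",im[:,:,::-1])
E
```

```text
t 14.3 cmd [0.5761 0.1    0.09  ] meas [0.5782 0.1009 0.092 ] roterr deg [-0.01  0.04 -0.39] F [-0.1 -0.   0.8] q [ 0.084  0.705  1.641 -0.295  0.804 -1.397] w 0.0319
[-0.033   0.0008  0.0785]
```

View pics/w6.png

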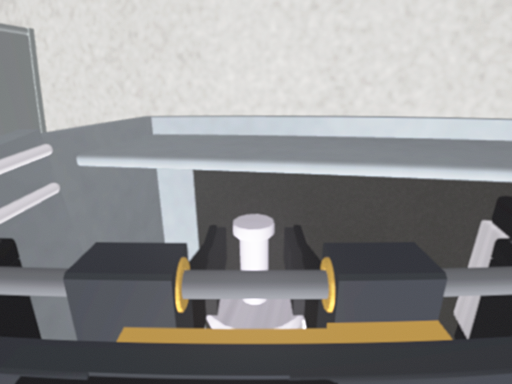

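Emit:
play_rows --pt "0.37 0.08 0 0 0 0 0" --pt "0.37 0.07 0 0 0 0 0" --pt "0.37 0.05 0 0 0 0 0" --pt "0.37 0 0 0 0 0 0"

```text
time: 14.68
position: [0.592, 0.1026, 0.0907]
tool_rot: [0.777, 0.042, -0.041, -0.627]
ft_force: [-8.6, -1.3, -3.3]
grip_width: 0.0323
```

```bash
python3 - <<'E'
from ov2 import *
o=robot.get_obs();print(tf(np.linalg.inv(CO),o["position"]).round(4),o["ft_force"].round(1),o["moment"].round(2),o["time"])
E
```

```text
[-0.019   0.0008  0.0772] [-8.6 -1.3 -3.3] [ 0.13  1.37 -0.1 ] 14.6833
```

Emit:
play_rows --pt "0.37 0.06 0 0 0 0 0" --pt "0.37 0.06 0 0 0 0 0" --pt "0.37 0.03 0 0 0 0 0" --pt "0.37 0 0 0 0 0 0"

```text
time: 15.02
position: [0.6039, 0.1042, 0.0906]
tool_rot: [0.777, 0.04, -0.043, -0.627]
ft_force: [-13.6, -1.3, 0.6]
grip_width: 0.032
```

```bash
python3 - <<'E'
from ov2 import *
o=robot.get_obs();print(tf(np.linalg.inv(CO),o["position"]).round(4),o["ft_force"].round(1),o["moment"].round(2),o["time"])
E
```

```text
[-0.007   0.001   0.0771] [-13.6  -1.3   0.6] [ 0.13  2.04 -0.17] 15.0167
```

Emit:
play_rows --pt "0.37 0.04 0 0 0 0 0" --pt "0.37 0 0 0 0 0 0"

```text
time: 15.18
position: [0.6046, 0.1043, 0.0907]
tool_rot: [0.777, 0.037, -0.045, -0.627]
ft_force: [-19.0, -0.4, 4.0]
grip_width: 0.0319
```

Emit:
play_rows --pt "0.37 0.03 0 0 0 0 0" --pt "0.37 0 0 0 0 0 0"

```text
time: 15.35
position: [0.6046, 0.1043, 0.0906]
tool_rot: [0.777, 0.034, -0.048, -0.626]
ft_force: [-23.6, -1.6, 8.0]
grip_width: 0.0323
```

```bash
python3 - <<'E'
from ov2 import *
o=robot.get_obs();print(tf(np.linalg.inv(CO),o["position"]).round(4),o["ft_force"].round(1),o["moment"].round(2),o["time"])
cv2.imwrite("pics/s7.png",eyes.camera("scene")[:,:,::-1]);crop("pics/s7.png","pics/s7c.png",265,175,315,215,14)
E
```

```text
[-0.0063  0.001   0.0771] [-23.6  -1.6   8. ] [-0.22  3.4  -0.47] 15.35
```

View pics/s7c.png

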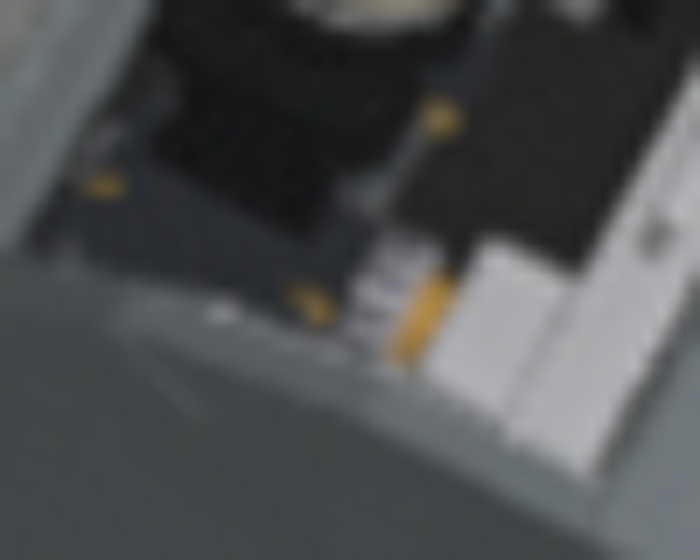

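The sleeve is at its stop: the position no longer advances while the force climbs from 14 to 24 N, and the visible brass has shortened by about 18 mm. Now I'll let it go.

Emit:
play_rows --pt "0.37 -0.2 0 0 0 0 0" --pt "0.37 -0.2 0 0 0 0 0" --pt "0.37 0 0 0 0 0 0"

```text
time: 15.65
position: [0.575, 0.1007, 0.0923]
tool_rot: [0.776, 0.045, -0.038, -0.627]
ft_force: [-1.0, -1.2, -0.5]
grip_width: 0.0322
```

```bash
python3 - <<'E'
from kin import *
o=robot.get_obs();print(tf(np.linalg.inv(CO),o["position"]).round(4),o["ft_force"].round(1),o["time"])
cv2.imwrite("pics/s8.png",eyes.camera("scene")[:,:,::-1]);crop("pics/s8.png","pics/s8c.png",265,175,315,215,14)
syncmeas();q=o["q"]
# to above valve, tilt -12, yaw .065
V=bayT(.5957,.2572,.065)
Q=rolled(.065,-12)
p0,Q0=getcmd()
up=p0+np.array([0,0,.11])
g=lambda z:(np.array([.5957,.2572,z])-.006*Q[:,1],Q)   # grasp point at valve centre, height z
rows=plan([(up,Q0),g(.21)],1,vmax=.038)
qs=check(rows,q)
print(g(.05)[0])
E
```

```text
[-0.0361  0.0009  0.0788] [-1.  -1.2 -0.5] 15.65
[[1,0,-0.36,-0.08,0,0,0],[1,0,-0.36,-0.07,0,0,0],[1,0,-0.36,-0.08,0,0,0],[1,0.07,-0.09,0.29,0.027,0.003,0],[1,0.07,-0.06,0.3,0.027,0.004,0],[1,0.07,-0.04,0.3,0.026,0.003,0.001],[1,0.06,-0.01,0.31,0.027,0.004,0],[1,0.06,0.01,0.31,0.027,0.003,0]]
n 8 end [0.5962 0.2562 0.2161] y [-0.014  0.208 -0.978]
max step frac 0.55 at row 4, ik err 0.0000, end q [ 0.14  0.58  1.45  0.23  1.11 -1.6 ] min margins [3.16 1.29 1.23 1.14 0.81 1.25] [2.94 1.5  0.8  4.34 1.54 4.25]
[0.59578103 0.25595516 0.05586889]
```

View pics/s8c.png

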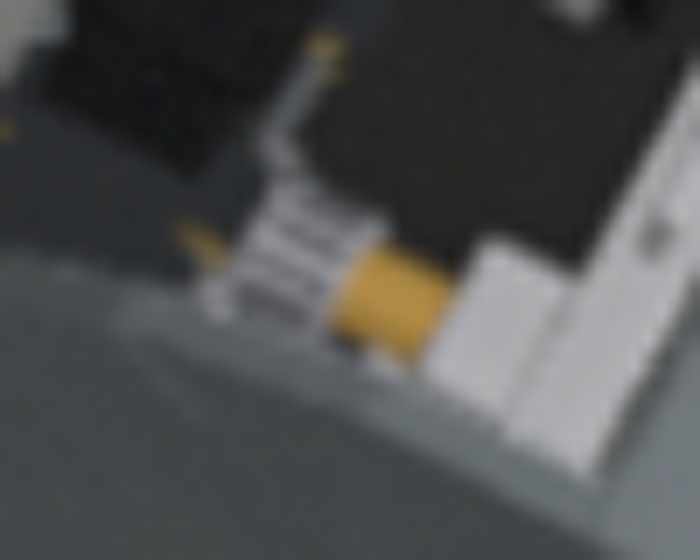

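The sleeve has snapped fully forward and the brass is exposed again. Next I'll go above the valve.

Emit:
play_rows --pt "0.37 0 -0.36 -0.08 0 0 0" --pt "0.37 0 -0.36 -0.07 0 0 0" --pt "0.37 0 -0.36 -0.08 0 0 0" --pt "0.8 0.07 -0.09 0.29 0.027 0.003 0" --pt "0.8 0.07 -0.06 0.3 0.027 0.004 0" --pt "0.8 0.07 -0.04 0.3 0.026 0.003 0.001" --pt "0.8 0.06 -0.01 0.31 0.027 0.004 0" --pt "0.8 0.06 0.01 0.31 0.027 0.003 0"

```text
time: 16.37
position: [0.5999, 0.258, 0.2174]
tool_rot: [-0.627, -0.022, 0.023, 0.778]
ft_force: [-0.5, -1.2, 0.2]
grip_width: 0.0578
```

```bash
cat >> h.py <<'E'
VA=bayT(.5957,.2572,.065); VA[2,3]=.0135
def wover(name,lines):
    p=cam("wrist");im=eyes.camera("wrist")[:,:,::-1].copy()
    cv2.imwrite(f"pics/{name}.png",im)
    for L,c in lines: cv2.polylines(im,[np.round(proj("wrist",L,p)*8).astype(np.int32).reshape(-1,1,2)],False,c,1,cv2.LINE_AA,3)
    cv2.imwrite(f"pics/{name}o.png",im)
E
python3 - <<'E'
from ov2 import *
done()
wover("w9",valve(VA))
cv2.imwrite("pics/t9.png",eyes.camera("top")[:,:,::-1])
crop("pics/t9.png","pics/t9c.png",110,80,270,230,4)
E
```

```text
t 16.37 cmd [0.5962 0.2562 0.2161] meas [0.5999 0.258  0.2174] roterr deg [ 0.29 -0.06 -0.32] F [-0.5 -1.2  0.2] q [ 0.142  0.58   1.445  0.24   1.105 -1.601] w 0.0578
```

View pics/w9o.png

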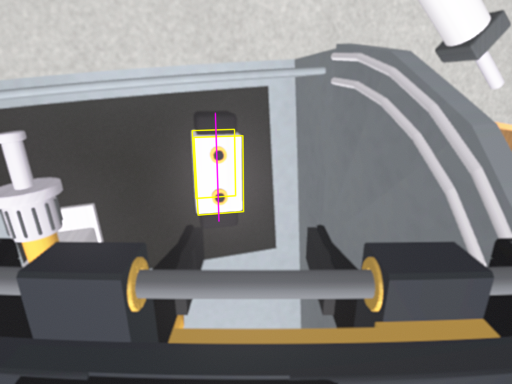

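View pics/t9c.png

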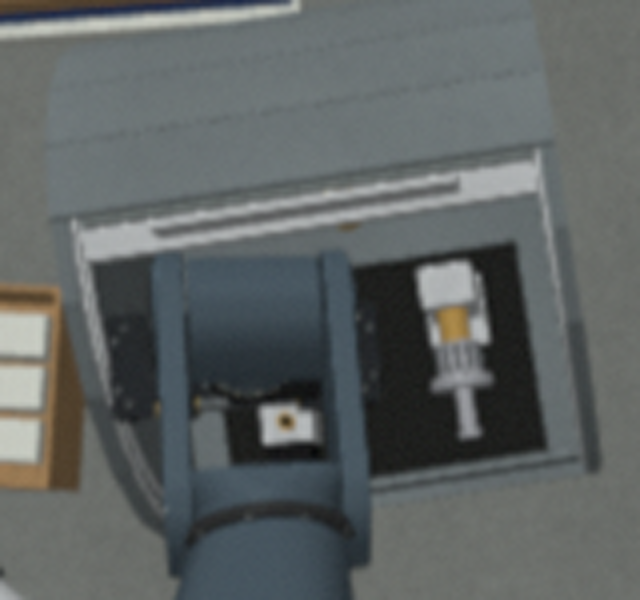

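```bash
python3 - <<'E'
from kin import *
syncmeas();o=robot.get_obs();q=o["q"]
Q=rolled(.065,-15)
g=lambda z,x=.5957,y=.2572:(np.array([x,y,z+.001])-.006*Q[:,1],Q)
rows=plan([g(.17),g(.052)],.8,vmax=.022)
check(rows,q)
E
```

```text
[[0.8,-0.02,0.19,-0.05,0.008,0,0.001],[0.8,-0.02,0.19,-0.06,0.008,0.001,0.001],[0.8,0,0.19,-0.05,0,0,0],[0.8,0,0.19,-0.05,0,0,0],[0.8,0,0.19,-0.06,0,0,0],[0.8,0,0.19,-0.05,0,0,0],[0.8,0,0.19,-0.05,0,0,0],[0.8,0,0.19,-0.05,0,0,0]]
n 8 end [0.596  0.2556 0.0589] y [-0.018  0.26  -0.966]
max step frac 0.22 at row 2, ik err 0.0000, end q [ 0.12  0.79  1.55  0.37  0.81 -1.77] min margins [3.2  1.33 1.22 1.67 0.81 1.08] [2.94 1.41 0.89 4.2  1.55 4.45]
```

Emit:
play_rows --pt "0.8 -0.02 0.19 -0.05 0.008 0 0.001" --pt "0.8 -0.02 0.19 -0.06 0.008 0.001 0.001" --pt "0.8 0 0.19 -0.05 0 0 0" --pt "0.8 0 0.19 -0.05 0 0 0"

```text
time: 16.8
position: [0.5942, 0.2526, 0.1356]
tool_rot: [-0.61, -0.017, 0.027, 0.792]
ft_force: [0.5, 0.5, -0.7]
grip_width: 0.0693
```

```bash
python3 - <<'E'
from ov2 import *
rows=json.load(open("rows.json"));json.dump(rows[:4],open("rows.json","w"));done();json.dump(rows[4:],open("rows.json","w"))
wover("w10",valve(VA))
cv2.imwrite("pics/s10.png",eyes.camera("scene")[:,:,::-1]);crop("pics/s10.png","pics/s10c.png",230,100,390,250,4)
E
```

```text
t 16.8 cmd [0.5961 0.2562 0.1378] meas [0.5942 0.2526 0.1356] roterr deg [-0.25  0.11  0.17] F [ 0.5  0.5 -0.7] q [ 0.115  0.68   1.527  0.32   0.95  -1.708] w 0.0693
```

View pics/w10o.png

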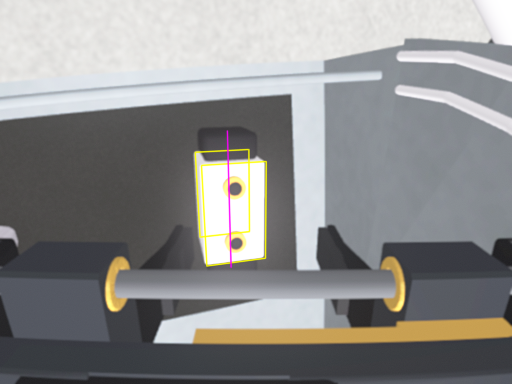

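View pics/s10c.png

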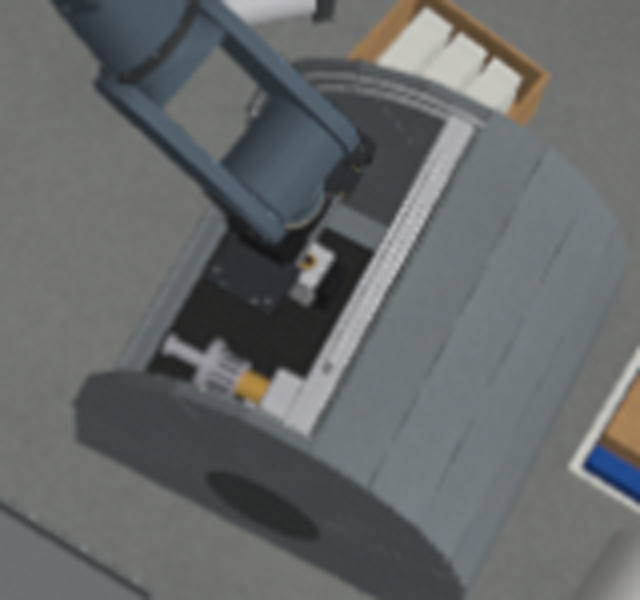

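The overlay matches the valve, and both the coupler and the body are clear. I'll go on down.

Emit:
play_rows --pt "0.8 0 0.19 -0.06 0 0 0" --pt "0.8 0 0.19 -0.05 0 0 0" --pt "0.8 0 0.19 -0.05 0 0 0" --pt "0.8 0 0.19 -0.05 0 0 0" --pt "0.8 0 0 0 0 0 0"

```text
time: 17.32
position: [0.5908, 0.2522, 0.0541]
tool_rot: [-0.61, -0.014, 0.029, 0.792]
ft_force: [-1.6, -0.6, 0.7]
grip_width: 0.0697
```

```bash
python3 - <<'E'
from ov2 import *
done()
wover("w11",valve(VA))
E
```

```text
t 17.32 cmd [0.596  0.2556 0.0589] meas [0.5908 0.2522 0.0541] roterr deg [-0.24  0.2   0.6 ] F [-1.6 -0.6  0.7] q [ 0.115  0.799  1.563  0.362  0.811 -1.773] w 0.0697
```

View pics/w11o.png

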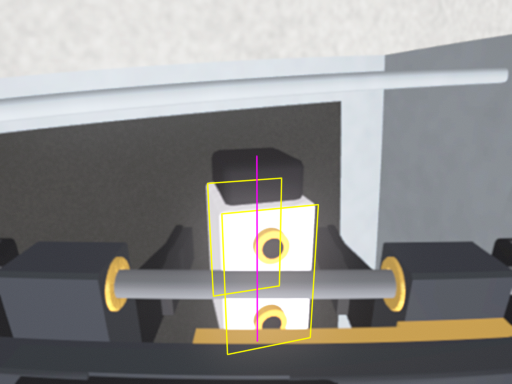

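Emit:
play_rows --pt "0.8 0.05 -0.01 0.04 0 0 0" --pt "0.8 0 0 0 0 0 0" --pt "0.6 0 0 0 0 0 0" --pt "0.6 0 0 0 0 0 0" --grip_force 20

```text
time: 17.7
position: [0.5968, 0.2568, 0.0589]
tool_rot: [-0.609, -0.016, 0.027, 0.792]
ft_force: [-0.3, 0.0, 0.7]
grip_width: 0.0627
```

Emit:
play_rows --pt "0.45 0 0 0 0 0 0" --pt "0.45 0 0 0 0 0 0" --pt "0.3 0 0 0 0 0 0" --pt "0.3 0 0 0 0 0 0" --pt "0.3 0 0 0 0 0 0" --grip_force 30

```text
time: 18.12
position: [0.5959, 0.2562, 0.0577]
tool_rot: [-0.61, -0.015, 0.028, 0.792]
ft_force: [0.2, -3.4, 4.6]
grip_width: 0.05
```

```bash
python3 - <<'E'
from ov2 import *
o=robot.get_obs();print({k:np.round(v,4) for k,v in o.items() if k!="joint_torque"})
wover("w12",valve(VA))
E
```

```text
{'time': np.float64(18.1167), 'q': array([ 0.12  ,  0.7984,  1.5481,  0.3578,  0.8224, -1.7609]), 'joint_velocities': array([-0.0017,  0.0014,  0.0012, -0.0001, -0.0016, -0.0002]), 'position': array([0.5959, 0.2562, 0.0577]), 'tool_rot': array([-0.6095, -0.0153,  0.0279,  0.7921]), 'ft_force': array([ 0.1874, -3.4337,  4.6331]), 'moment': array([-0.6502, -0.0375,  0.0725]), 'grip_width': np.float64(0.05)}
```

View pics/w12o.png

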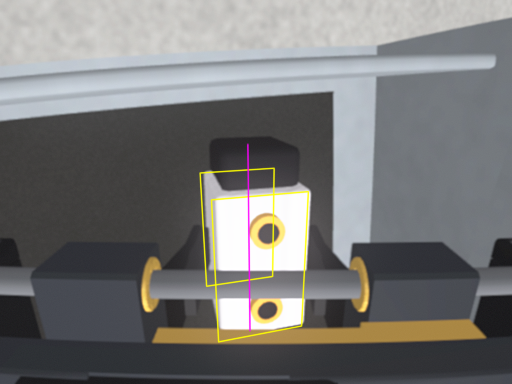

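Emit:
play_rows --pt "0.3 0 0 0 0 0 0" --pt "0.3 0 0 0 0 0 0" --pt "0.3 0 0 0 0 0 0" --pt "0.3 0 0 0 0 0 0" --grip_force 40

```text
time: 18.5
position: [0.5959, 0.2561, 0.0578]
tool_rot: [-0.61, -0.015, 0.028, 0.792]
ft_force: [0.2, -3.5, 5.6]
grip_width: 0.0496
```

```bash
python3 - <<'E'
from ov2 import *
o=robot.get_obs();print(o["grip_width"],o["position"],o["ft_force"],o["moment"])
E
```

```text
0.049561406899821095 [0.59593939 0.25614483 0.0577509 ] [ 0.20003277 -3.53982202  5.55415174] [-0.66568945 -0.02189681  0.03892345]
```

The tilted grip jammed on the block's edges at 49.6 mm. I'll use it only to slide the valve about 17 mm towards mid-bay. That frees room beside the cheek for a clean upright grip.

Emit:
play_rows --pt "0.3 0 -0.01 -0.04 0 0 0" --pt "0.3 0 -0.01 -0.04 0 0 0" --pt "0.3 0.01 -0.01 -0.04 0 0 0" --pt "0.3 0 -0.01 -0.04 0 0 0" --pt "0.3 0 0 0 0 0 0" --grip_force 25

```text
time: 18.92
position: [0.5978, 0.2413, 0.0578]
tool_rot: [-0.608, -0.014, 0.028, 0.793]
ft_force: [0.4, 4.0, 6.7]
grip_width: 0.0502
```

```bash
python3 - <<'E'
from ov2 import *
o=robot.get_obs();print(o["grip_width"],o["position"],o["ft_force"],o["moment"])
E
```

```text
0.05024679411444853 [0.59776801 0.24129477 0.05783027] [0.3681014  3.98252926 6.69796967] [ 0.81155141 -0.05795555  0.02268216]
```

Emit:
play_rows --pt "0.75 0 0 0 0 0 0" --pt "0.75 0 0 0 0 0 0" --pt "0.75 0 0 0 0 0 0" --pt "0.75 0 0 0 0 0 0"

```text
time: 19.25
position: [0.5973, 0.2398, 0.0563]
tool_rot: [-0.61, -0.015, 0.028, 0.792]
ft_force: [0.0, -0.1, 0.1]
grip_width: 0.0636
```

```bash
python3 - <<'E'
from kin import *
o=robot.get_obs();syncmeas();print(o["grip_width"],o["ft_force"])
Q=rolled(.065,0)
p0,Q0=getcmd(); up=p0-.05*Q0[:,1]; 
V=np.array([.5975,.2430])
rows=plan([(up,Q0),([V[0],V[1],.125],Q)],.8,vmax=.03)
check(rows,o["q"])
E
```

```text
0.06361259688371775 [ 0.02248401 -0.10615406  0.14677596]
[[0.8,0,-0.25,0,0,0,0],[0.8,0,-0.25,0,0,0,0],[0.8,0,-0.05,0.07,-0.028,0,-0.001],[0.8,0,-0.06,0.06,-0.027,-0.001,-0.001],[0.8,0,-0.06,0.06,-0.028,0,-0.002]]
n 5 end [0.5979 0.2428 0.1247] y [ 0.001 -0.001 -1.   ]
max step frac 0.67 at row 3, ik err 0.0000, end q [ 0.21  0.7   1.48 -0.    0.96 -1.42] min margins [3.15 1.45 1.26 1.43 0.82 1.06] [2.87 1.4  0.88 4.21 1.69 4.27]
```

Emit:
play_rows --pt "0.8 0 -0.25 0 0 0 0" --pt "0.8 0 -0.25 0 0 0 0" --pt "0.8 0 -0.05 0.07 -0.028 0 -0.001" --pt "0.8 0 -0.06 0.06 -0.027 -0.001 -0.001" --pt "0.8 0 -0.06 0.06 -0.028 0 -0.002" --pt "0.8 0 0 0 0 0 0"

```text
time: 19.75
position: [0.5986, 0.2465, 0.127]
tool_rot: [0.707, 0.027, -0.022, -0.706]
ft_force: [0.8, 1.2, -0.1]
grip_width: 0.0697
```

```bash
python3 - <<'E'
from ov2 import *
done()
V=bayT(.5980,.2415,.065);V[2,3]=.0135
wover("w13",valve(V))
cv2.imwrite("pics/t13.png",eyes.camera("top")[:,:,::-1]);crop("pics/t13.png","pics/t13c.png",110,80,270,230,4)
E
```

```text
t 19.75 cmd [0.5979 0.2428 0.1247] meas [0.5986 0.2465 0.127 ] roterr deg [ 0.   -0.25 -0.29] F [ 0.8  1.2 -0.1] q [ 0.219  0.7    1.476 -0.003  0.96  -1.419] w 0.0697
```

View pics/w13o.png

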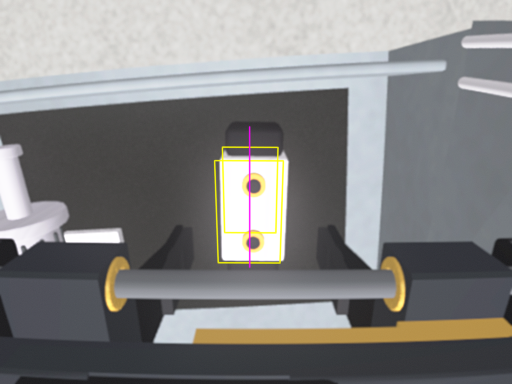

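View pics/t13c.png

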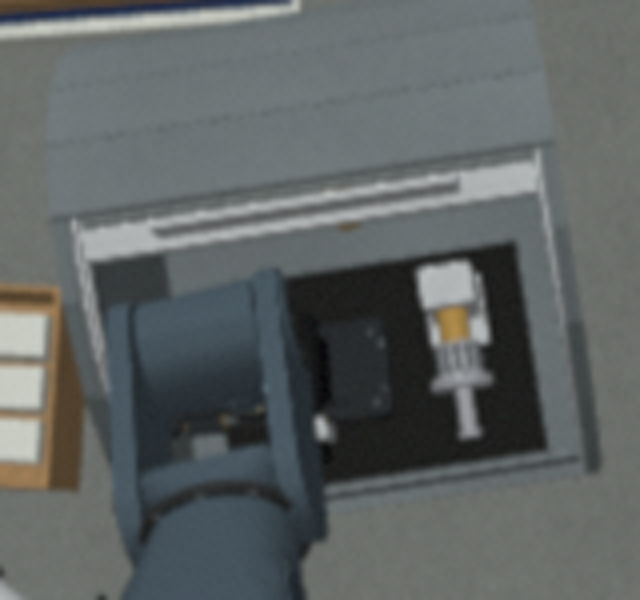

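Emit:
play_rows --pt "0.8 0 0.2 -0.03 0 0 0" --pt "0.8 0 0.2 0 0 0 0" --pt "0.8 0 0.2 0 0 0 0" --pt "0.8 0 0.13 0 0 0 0" --pt "0.8 0 0 0 0 0 0"

```text
time: 20.27
position: [0.596, 0.238, 0.0483]
tool_rot: [0.707, 0.02, -0.024, -0.706]
ft_force: [-1.5, -0.5, 0.0]
grip_width: 0.0696
```

```bash
python3 - <<'E'
from ov2 import *
o=robot.get_obs();print(o["position"],o["ft_force"])
V=bayT(.5985,.2435,.065);V[2,3]=.0135
wover("w14",valve(V))
E
```

```text
[0.59597821 0.23803621 0.04832949] [-1.53966002 -0.50588324  0.02124539]
```

View pics/w14o.png

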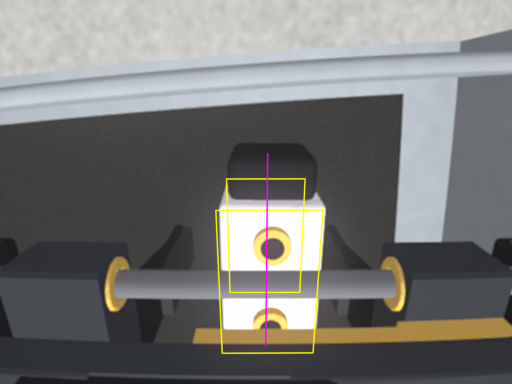

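Emit:
play_rows --pt "0.8 0.02 -0.02 0.05 0 0 0" --pt "0.8 0 0 0 0 0 0" --pt "0.55 0 0 0 0 0 0" --pt "0.4 0 0 0 0 0 0" --pt "0.4 0 0 0 0 0 0" --pt "0.4 0 0 0 0 0 0" --pt "0.4 0 0 0 0 0 0" --pt "0.4 0 0 0 0 0 0" --grip_force 30

```text
time: 20.98
position: [0.6003, 0.2453, 0.0547]
tool_rot: [0.707, 0.024, -0.022, -0.707]
ft_force: [-0.6, 0.1, 1.1]
grip_width: 0.0438
```

```bash
python3 - <<'E'
from ov2 import *
o=robot.get_obs();print(o["position"],o["ft_force"],o["moment"],o["grip_width"])
V=bayT(.5985,.2435,.065);V[2,3]=.0135
wover("w15",[])
E
```

```text
[0.60025861 0.24534086 0.05474418] [-0.55225635  0.07988996  1.1287064 ] [ 0.10938643 -0.07378477 -0.0109022 ] 0.043828264214418676
```

View pics/w15.png

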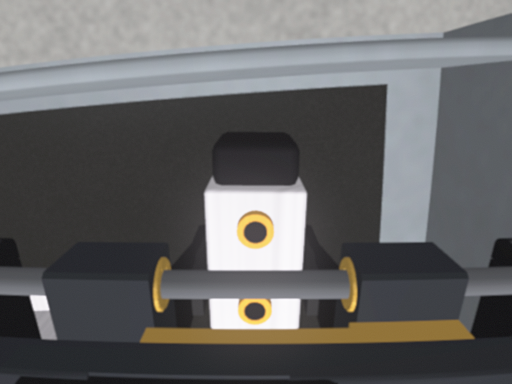

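```bash
python3 - <<'E'
from kin import *
o=robot.get_obs();syncmeas()
p0,Q0=getcmd();Q=Rtool(.07,np.pi/2)
rows=plan([([.600,.238,.10],Q0),([.592,.22,.20],Q),([.58,.18,.37],Q),([.575,-.02,.37],Q),([.587,-.183,.32],Q),([.587,-.183,.12],Q)],.4,vmax=.035)
check(rows,o["q"])
E
```

```text
[[0.4,0,-0.23,-0.04,0,0,0],[0.4,-0.01,-0.22,-0.03,0,0,0],[0.4,-0.03,-0.33,-0.06,0,-0.001,0],[0.4,-0.03,-0.34,-0.06,0,0,0.001],[0.4,-0.03,-0.33,-0.06,0,-0.001,0],[0.4,-0.02,-0.28,-0.07,0,0,0],[0.4,-0.03,-0.29,-0.06,0,0,0],[0.4,-0.02,-0.28,-0.07,0,0,0],[0.4,-0.03,-0.28,-0.06,0,0,0],[0.4,-0.02,-0.29,-0.07,0,0,0],[0.4,-0.02,-0.28,-0.06,0,0,0],[0.4,-0.03,0,-0.33,0,0,0]]
[[0.4,-0.04,0,-0.33,0,0,0],[0.4,-0.03,0,-0.34,0,0,0],[0.4,-0.03,0,-0.33,0,0,0],[0.4,-0.03,0,-0.33,0,0,0],[0.4,-0.04,0,-0.33,0,0,0],[0.4,0,0.1,-0.33,0,0,0],[0.4,0,0.1,-0.32,0,0,0],[0.4,0.01,0.1,-0.33,0,0,0],[0.4,0,0.1,-0.33,0,0,0],[0.4,0,0.1,-0.33,0,0,0],[0.4,0,0.33,0,0,0,0],[0.4,0,0.34,0,0,0,0]]
[[0.4,0,0.33,0,0,0,0],[0.4,0,0.33,0,0,0,0],[0.4,0,0.34,0,0,0,0],[0.4,0,0.33,0.01,0,0,0]]
n 28 end [ 0.587  -0.1826  0.12  ] y [-0.    -0.001 -1.   ]
max step frac 0.41 at row 24, ik err 0.0000, end q [-0.48  0.68  1.56 -0.    0.9  -2.12] min margins [2.6  1.09 1.1  1.43 0.84 0.72] [2.86 1.4  0.88 4.57 1.22 4.27]
```

Emit:
play_rows --pt "0.4 0 -0.1 0 0 0 0" --pt "0.4 0 -0.13 -0.04 0 0 0" --pt "0.4 -0.01 -0.22 -0.03 0 0 0" --grip_force 40

```text
time: 21.28
position: [0.5978, 0.2375, 0.0981]
tool_rot: [0.707, 0.022, -0.024, -0.706]
ft_force: [-0.3, 0.0, -3.1]
grip_width: 0.0436
```

```bash
python3 - <<'E'
from h import *
o=robot.get_obs();print(o["position"],o["ft_force"],o["grip_width"])
wover("w16",[])
E
```

```text
[0.59778406 0.23748532 0.09805695] [-0.31437768  0.00387508 -3.09821309] 0.043642924479596
```

View pics/w16.png

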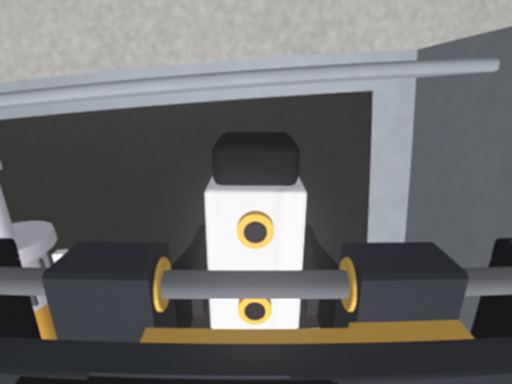

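The valve is held firmly: it looks unchanged in the jaws and the wrist carries about 3–4 N. I'll continue to the tray.

Emit:
play_rows --pt "0.4 -0.03 -0.33 -0.06 0 -0.001 0" --pt "0.4 -0.03 -0.34 -0.06 0 0 0.001" --pt "0.4 -0.03 -0.33 -0.06 0 -0.001 0" --pt "0.4 -0.02 -0.28 -0.07 0 0 0" --pt "0.4 -0.03 -0.29 -0.06 0 0 0" --pt "0.4 -0.02 -0.28 -0.07 0 0 0" --pt "0.4 -0.03 -0.28 -0.06 0 0 0" --pt "0.4 -0.02 -0.29 -0.07 0 0 0" --pt "0.4 -0.02 -0.28 -0.06 0 0 0" --pt "0.4 -0.03 0 -0.2 0 0 0"

```text
time: 22.17
position: [0.5813, 0.1616, 0.3769]
tool_rot: [-0.706, -0.031, 0.021, 0.707]
ft_force: [2.0, -0.3, -2.1]
grip_width: 0.0442
```

Emit:
play_rows --pt "0.4 -0.03 0 -0.33 0 0 0" --pt "0.4 -0.04 0 -0.33 0 0 0" --pt "0.4 -0.03 0 -0.34 0 0 0" --pt "0.4 -0.03 0 -0.33 0 0 0" --pt "0.4 -0.03 0 -0.33 0 0 0" --pt "0.4 -0.04 0 -0.33 0 0 0" --pt "0.4 0 0.1 -0.33 0 0 0" --pt "0.4 0 0.1 -0.32 0 0 0" --pt "0.4 0.01 0.1 -0.33 0 0 0" --pt "0.4 0 0.1 -0.33 0 0 0" --pt "0.4 0 0.1 -0.13 0 0 0"

```text
time: 23.08
position: [0.5841, -0.1886, 0.3194]
tool_rot: [0.708, 0.024, -0.024, -0.705]
ft_force: [1.4, 0.2, -3.0]
grip_width: 0.0438
```

```bash
python3 - <<'E'
from kin import *
o=robot.get_obs();syncmeas();print(o["position"],o["ft_force"],o["grip_width"],o["q"].round(2))
wover("w17",[])
Q=Rtool(.07,np.pi/2)
rows=plan([([.587,-.183,.25],Q),([.587,-.183,.11],Q)],.4,vmax=.034)
E
```

```text
[ 0.5840804  -0.18861667  0.31941057] [ 1.35448794  0.16944676 -3.01470042] 0.04375210773245467 [-0.49  0.44  1.38 -0.    1.32 -2.13]
[[0.4,0.01,0.23,0.02,0,0,0],[0.4,0.01,0.23,0.02,0.001,-0.001,0],[0.4,0.01,0.23,0.02,0,0,0],[0.4,0,0.28,0,0,0,0],[0.4,0,0.28,0,0,0,0],[0.4,0,0.28,0,0,0,0],[0.4,0,0.28,0,0,0,0],[0.4,0,0.28,0,0,0,0]]
n 8 end [ 0.5867 -0.1829  0.1104] y [ 0.    -0.001 -1.   ]
```

View pics/w17.png

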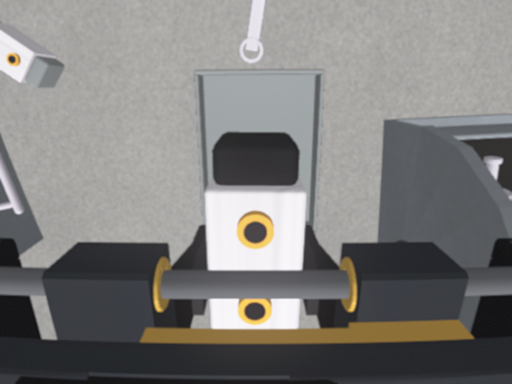

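Emit:
play_rows --pt "0.4 0.01 0.23 0.02 0 0 0" --pt "0.4 0.01 0.23 0.02 0.001 -0.001 0" --pt "0.4 0.01 0.23 0.02 0 0 0" --pt "0.4 0 0.28 0 0 0 0" --pt "0.4 0 0.28 0 0 0 0" --pt "0.4 0 0.28 0 0 0 0" --pt "0.4 0 0.28 0 0 0 0" --pt "0.4 0 0.2 0 0 0 0" --pt "0.4 0 0 0 0 0 0"

```text
time: 23.88
position: [0.5834, -0.175, 0.1145]
tool_rot: [-0.704, -0.023, 0.03, 0.709]
ft_force: [-1.4, 0.6, -4.1]
grip_width: 0.044
```

```bash
python3 - <<'E'
from ov import *
o=robot.get_obs();print(o["position"],o["ft_force"],o["grip_width"],o["tool_rot"])
wover("w18",tray(bayT(.5866,-.183,.07)))
E
```

```text
[ 0.58335967 -0.17497001  0.11448843] [-1.42824117  0.59835198 -4.13967915] 0.04399978889007802 [-0.70394877 -0.02280463  0.02953631  0.70926982]
```

View pics/w18o.png

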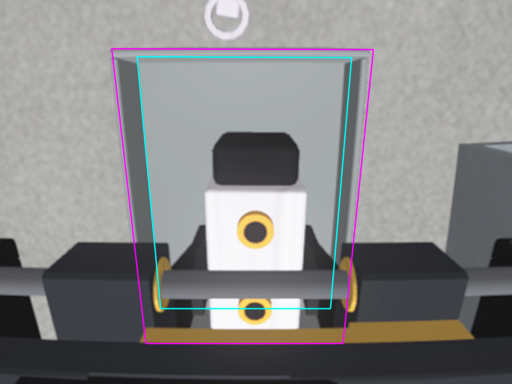

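Emit:
play_rows --pt "0.4 0 0.15 -0.06 0 0 0" --pt "0.4 0 0.18 0 0 0 0" --pt "0.4 0 0.18 0 0 0 0" --pt "0.4 0 0.06 0 0 0 0" --pt "0.4 0 0 0 0 0 0" --pt "0.4 0 0 0 0 0 0"

```text
time: 24.43
position: [0.5879, -0.1833, 0.0632]
tool_rot: [-0.706, -0.027, 0.026, 0.707]
ft_force: [-0.5, -0.8, -2.6]
grip_width: 0.0438
```

Emit:
play_rows --pt "0.4 0 0.03 0 0 0 0" --pt "0.4 0 0 0 0 0 0"

```text
time: 24.6
position: [0.5879, -0.1834, 0.06]
tool_rot: [-0.706, -0.027, 0.026, 0.707]
ft_force: [0.4, -0.3, -3.2]
grip_width: 0.0439
```

Bottom of the valve is about 14 mm above the tray floor. I'll lower it in small steps.

Emit:
play_rows --pt "0.4 0 0.05 0 0 0 0" --pt "0.4 0 0.04 0 0 0 0" --pt "0.4 0 0 0 0 0 0"

```text
time: 24.85
position: [0.5865, -0.1828, 0.0491]
tool_rot: [-0.706, -0.025, 0.027, 0.708]
ft_force: [-0.2, 1.0, -3.3]
grip_width: 0.0439
```

Emit:
play_rows --pt "0.4 0 0.02 0 0 0 0" --pt "0.4 0 0.01 0 0 0 0" --pt "0.4 0 0 0 0 0 0"

```text
time: 25.1
position: [0.587, -0.183, 0.0466]
tool_rot: [-0.706, -0.026, 0.026, 0.707]
ft_force: [-0.0, -0.1, -3.0]
grip_width: 0.0438
```

Emit:
play_rows --pt "0.4 0 0.02 0 0 0 0" --pt "0.4 0 0 0 0 0 0"

```text
time: 25.27
position: [0.587, -0.183, 0.0463]
tool_rot: [-0.706, -0.026, 0.026, 0.707]
ft_force: [-2.8, 1.6, 5.1]
grip_width: 0.0437
```

The valve is on the tray floor: the force changed sign at z = 0.0463, as predicted. Now I'll open gently.

Emit:
play_rows --pt "0.55 0 0 0 0 0 0" --pt "0.6 0 0 0 0 0 0" --pt "0.7 0 0 0 0 0 0" --pt "0.7 0 0 0 0 0 0" --pt "0.7 0 0 0 0 0 0"

```text
time: 25.68
position: [0.5872, -0.1831, 0.0448]
tool_rot: [-0.706, -0.026, 0.026, 0.707]
ft_force: [0.3, 0.7, 0.5]
grip_width: 0.0594
```

```bash
python3 - <<'E'
from ov import *
o=robot.get_obs();print(o["position"],o["ft_force"],o["grip_width"])
wover("w19",[])
E
```

```text
[ 0.58719301 -0.18313842  0.04479185] [0.32746084 0.69165314 0.45575757] 0.05942277699160682
```

View pics/w19.png

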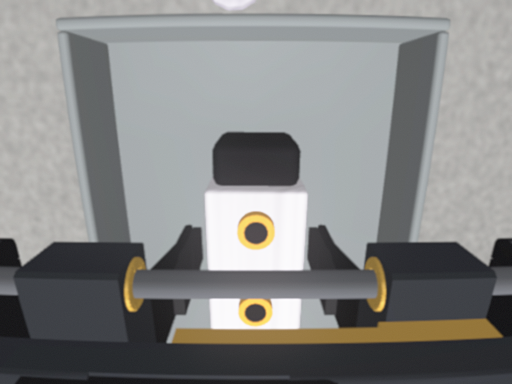

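The valve is free and flat, with the fingers clear on both sides. I'll rise straight up and back off.

Emit:
play_rows --pt "0.7 0 -0.1 0 0 0 0" --pt "0.7 0 -0.2 0 0 0 0" --pt "0.7 0 -0.35 0 0 0 0" --pt "0.7 0 -0.38 0 0 0 0" --pt "0.7 0 -0.38 0 0 0 0" --pt "0.7 0 -0.38 0 0 0 0" --pt "0.7 0 -0.3 -0.35 0 0 0" --pt "0.7 0 0 -0.38 0 0 0" --pt "0.7 -0.1 0 -0.38 0 0 0" --pt "0.7 -0.1 0 -0.38 0 0 0" --pt "0.7 -0.1 0 -0.3 0 0 0" --pt "0.7 0 0 0 0 0 0"

```text
time: 26.73
position: [0.5685, -0.3678, 0.2513]
tool_rot: [0.708, 0.024, -0.024, -0.706]
ft_force: [0.7, -0.6, -0.6]
grip_width: 0.0605
```

```bash
python3 - <<'E'
from ov2 import *
o=robot.get_obs();print(o["time"],o["position"],o["ft_force"],o["joint_velocities"].round(3))
cv2.imwrite("pics/t20.png",eyes.camera("top")[:,:,::-1]);cv2.imwrite("pics/s20.png",eyes.camera("scene")[:,:,::-1])
V=bayT(.5865,-.183,.07);V[2,3]=.005
crop("pics/t20.png","pics/t20c.png",90,70,350,250,3)
overlay("pics/s20.png","scene","pics/s20c.png",valve(V)+coup(CO),(190,100,390,290),3.1)
E
```

```text
26.7333 [ 0.56849244 -0.3678431   0.25127675] [ 0.6660772  -0.61781704 -0.57324496] [ 0.07  -0.02   0.053  0.074  0.023  0.049]
```

View pics/t20c.png

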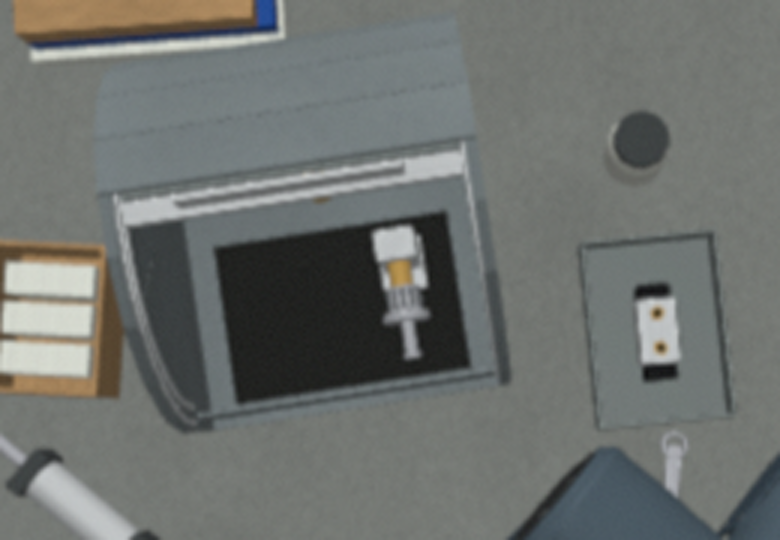

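View pics/s20c.png

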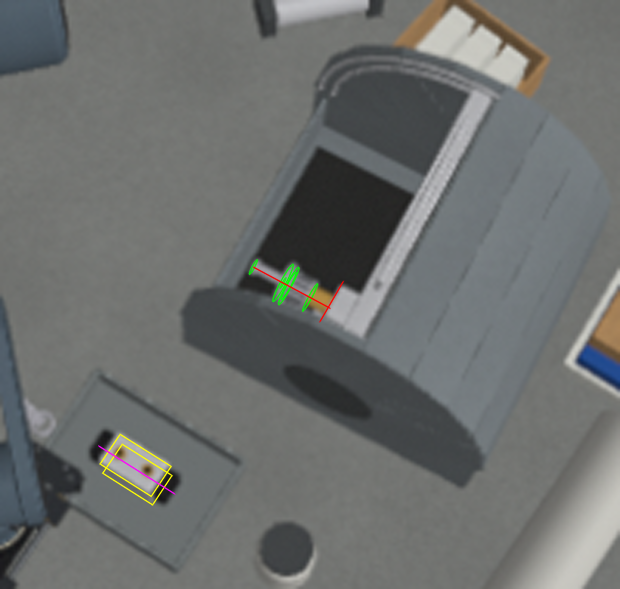

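View pics/s20.png

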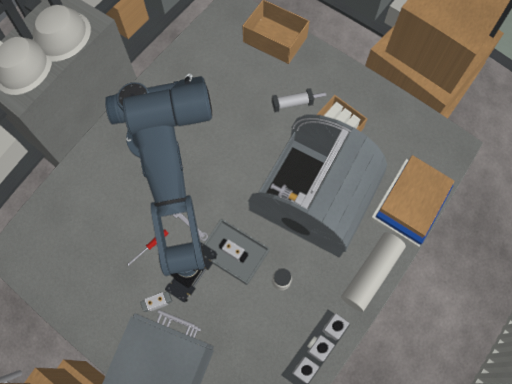

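The valve lies flat in the tray at top crop (657,332). The shutter is open at its stop, the sleeve is forward, and the jar, wrench, cylinder, carton, old valve and screwdriver look unmoved. I'll let the arm settle and hand in.

Emit:
play_rows --pt "0.7 0 0 0 0 0 0" --pt "0.7 0 0 0 0 0 0" --pt "0.7 0 0 0 0 0 0"

```text
time: 27.08
position: [0.5706, -0.3592, 0.2507]
tool_rot: [-0.706, -0.026, 0.027, 0.708]
ft_force: [-0.0, 0.5, 0.7]
grip_width: 0.0611
```

```bash
python3 - <<'E'
from rig import robot,ticket
o=robot.get_obs();print(o["time"],o["joint_velocities"].round(3),o["ft_force"].round(1))
print(ticket.hand_in())
E
```

```text
27.0833 [ 0.002 -0.001 -0.003 -0.003 -0.002 -0.002] [-0.   0.5  0.7]
the job is handed in; nothing more can be done
None
```

The job is done and handed in at 27.1 s of the 72 s allowed; no verdict was reported.

- **Shutter:** I lifted it with the closed fingertips under the ledge to about 1.2 rad. It ran on to the open stop by itself and is still there in the last pictures.
- **Sleeve:** I pushed it back with the fingers either side of the plug until it stopped. The position held still while the force climbed to about 24 N. After I let go, the picture showed it fully forward again.
- **Valve:** I set it down in the tray under control and released it only after it touched the floor. The tool was at the expected height, with about 5 N upward force. The last views show it lying flat near the tray centre.
- **First grip failed:** my first grip on the valve, tilted to clear the bay's side wall, jammed on its edges (49.6 mm opening instead of 44). I used that grip only to slide the valve about 15 mm towards mid-bay, then gripped it squarely (43.8 mm) and lifted it.
- **Other checks:** the highest wrist force I saw was about 25 N. The jar, wrench, cylinder, carton, old valve and screwdriver look unmoved. The silencer is mostly hidden under the hood; only the brass bit at its edge is visible, and it looks unchanged. At hand-in the robot was standing still and touching nothing.

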